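Unstack the cured brake pads, box them and close the lid

TASK

Two brake pads have been setting in a pile under a thick zinc washer. Take the pile apart: put the washer back on the spindle with the other washers, lay each pad flat, lining up, in the wooden nest of the steel box that fits it (the long pad in the long nest, the short pad in the short nest), then close the box with its lid so that the lid sits fully home. Leave the drum gauge and the centre punch where they are.

Things in the scene. Friction and masses are not known exactly. Their poses are not given: they have to be found in the camera images.
- washer: Loose thick zinc washer lying on top of the pile: outer diameter 40 mm, bore 22 mm, 10 mm thick, about 70 g. Origin at the centre of its underside, z up through the bore. It rests on the lining of the small pad, roughly centred.
- pad_small: Loose small brake pad, middle of the pile, flat on the large pad, lining up: 72 mm long (its x), 42 mm wide (y), 14 mm high. Steel plate 4 mm thick below (62 x 42 mm, ears 20 mm wide to 72 mm), on it the dark lining block 58 x 38 x 10 mm. Origin: centre of the plate's underside, z towards the lining. About 130 g. Grip across the lining's long sides (38 mm).
- pad_large: Loose large brake pad, bottom of the pile, flat on the bench, lining up: 96 mm long (its x), 50 mm wide (y), 16 mm high. Steel plate 5 mm thick below (84 x 50 mm, ears 24 mm wide to 96 mm), on it the dark lining block 80 x 46 x 11 mm. Origin: centre of the plate's underside, z towards the lining. About 260 g. Grip across the lining's long sides (46 mm).
- lid: Loose slip-over steel lid, right way up: plate 207 (x) x 139 mm (y), top at 12.5 mm; flared skirt, inside 203 x 135 mm at the plate's underside (10 mm up), 211 x 143 mm at the mouth. Origin: centre, level with the skirt's lower edge. Handle bar over the centre, 70 mm along x, 12 mm thick, 25 to 39 mm up. 280 g. Seated: origin 14 mm above the box's, x along the box's x (either way).
- spindle: Washer spindle fixed to the bench: round foot of 70 mm diameter, 8 mm high; on it three zinc washers of 40 mm diameter that belong to it (top at 38 mm); the upright 10 mm post ends in a tapered tip at 75 mm. Origin: centre of the foot's underside. The loose washer goes over the post and rests on the others, its origin then 38 mm above this origin.
- pad_box: Open shallow steel box fixed to the bench: outside 196 mm (its x) by 128 mm (its y), 24 mm high, walls 4 mm. Origin: centre of its underside. Inside lie the two wooden nests, centred 40 mm either side of the middle along x; which is at which end varies. The lid seats on the rim only if both pads lie below it.
- nest_long: Long wooden nest fixed in the box, for the large pad: recess 108 mm (its x, across the box) by 62 mm (y), lip 4 mm thick all round. Origin: centre of its underside; recess floor 2.5 mm, top of the lip 8.5 mm, rim of the box 19 mm above it. The pad lies in it with its x along the nest's x (either way round).
- nest_short: Short wooden nest fixed in the box, for the small pad: recess 84 mm (its x, across the box) by 54 mm (y), lip 4 mm thick all round. Origin: centre of its underside; recess floor 2.5 mm, top of the lip 8.5 mm, rim of the box 19 mm above it. The pad lies in it with its x along the nest's x (either way round).
- drum_gauge: Bystander: brass drum gauge lying on the bench, a beam 160 mm long (x) with two jaws and a round dial, 20 mm high. Origin at the middle of the beam's underside. Leave it alone.
- centre_punch: Bystander: steel centre punch lying on the bench, 120 mm long (x), 12 mm thick. Origin near its middle, on the bench. Leave it alone.
Things that resemble listed ones, but are neither listed nor needed, are in the scene too. Leave any orange or red look-alike of the pad_small alone.

How it is judged (in metres and radians):
At the end, for the whole second after the job is handed in: Washer on the post, flat on the others (9 mm); small pad flat, lining up, down in the short nest, large pad in the long nest (10 mm, under 2.5 mm off the recess floor); lid home on the box (centres within 10 mm, origin 12 to 16.5 mm up, level, parallel within 0.12 rad); all at rest (horizontal distance between washer and spindle below 0.009 m and z of washer in the frame of spindle between 0.035 and 0.042 m and horizontal distance between pad_small and nest_short below 0.01 m and z of pad_small in the frame of nest_short below 0.005 m and angle between each of pad_small, pad_large's own z axis and vertical below 0.08 rad and horizontal distance between pad_large and nest_long below 0.01 m and z of pad_large in the frame of nest_long below 0.005 m and horizontal distance between lid and pad_box below 0.01 m and z of lid in the frame of pad_box between 0.012 and 0.0165 m and angle between the x axis of lid and the x axis of pad_box, either way round below 0.12 rad and angle between lid's own z axis and vertical below 0.03 rad and linear speed of each of washer, pad_small, pad_large, lid below 0.02 m/s); the robot touches nothing.
It fails at once if the drum gauge is moved by more than 20 mm (distance of drum_gauge from where it was at the start of the episode above 0.02 m).
It fails at once if the centre punch is moved by more than 20 mm (distance of centre_punch from where it was at the start of the episode above 0.02 m).
It also fails if it takes over 122 s, if anything falls off the work surface, if the arm or the gripper's body presses on something with over 40 N, if the wrist force passes 120 N, or if a joint passes its speed limit or range.

ROBOT

A 6-joint arm with a two-finger parallel gripper is mounted at the origin on the work surface. World frame = base frame: x ahead of the robot, y to its left, z up, the work surface at z = 0. Lengths are in mm, angles in rad, forces in N, time in s.
With the tool pointing down it reaches from about 350 to 875 mm from the base axis. Payload 4.2 kg.
Tool frame: the origin (TCP) lies at the very end of the fingers, on their centre line; the grasp point (between the pads) lies 19 mm behind it; z points along the fingers, y is the line along which they close (so a half turn about z gives the same grasp; the last joint's range is limited). The gripper opens to 87 mm and grips with 3 to 60 N. Pads are 19 mm wide; open, the fingers measure 117 mm over their backs; the gripper's body (75 mm by 190 mm) begins 51 mm behind the grasp point.
Start: joints at [-0.896, 0.385, 0.008, 0, -1.194, -0.259], TCP at [252.464, -571.718, 196.65] pointing down, gripper open.
Joint ranges: [-3.14, 3.14], [-1.21, 2.06], [-1.07, 1.41], [-3.16, 2.05], [-2.99, -0.16], [-3.1, 3.1]. Speed limits (rad/s): [2.79, 2.79, 3.14, 3.14, 3.14, 3.14].

INTERFACE

Orientations are given as a unit quaternion [x, y, z, w].
In Python, from rig import robot gives the robot as it stands.
- The arm moves only by the tool move_arm, never from a script. Its argument "deltas" is a list of rows, each an object of numbers: "tx", "ty", "tz": the shift along the tool's x, y, z in m; "spin": the turn about the tool's z in rad. In form: [{"tx": .., "ty": .., "tz": .., "spin": ..}, ...]. A call has 1 to 10 rows; each row shifts and turns the commanded pose from where the row before left it, along the tool's axes as they then stand; what a row does not reach is not made up. A row lasts 1/10 s, in which the tool goes at most 50 mm and 8.59 degrees, less where a joint would pass 70% of its speed; a pose out of reach is approached as far as the arm can. A call is refused whole if a number of a shift passes 0.05 or a number of a turn 0.15, either way. A call with a gripper value outside its range is refused whole. "gripper" is the opening, from 0 (shut) to 1 (fully open), set as the call begins (left out, the last holds). The fingers move at their own pace and stop on an object; "grip_force" is the grip in N (left out, the last holds). Time passes only in rows, so rows that do not move let the fingers close. It gives the time, the measured TCP pose, the force, the opening and the grip force at its end, in the units of the state.
- robot.read_state(): the state, without advancing time (a new reading comes with each control period).
- robot.get_image(name): name is "scene" or "top" or "wrist"; returns a dict with "pixels" (480x640x3 uint8, red, green, blue), "K" (3x3 intrinsics, pixels), "world_to_cam" (4x4, takes a point from world to camera coordinates). Camera axes: x right, y up, looking along -z (the intrinsics and any distortion apply to the point x, -y, -z); pixel columns grow to the right and rows downward; lengths in mm; the calibration is good to about 2 mm. A picture is of the moment at which its call begins. There is no depth.
- robot.sign_off(): hands the job in; it is judged then, once.
The state is a dict: "time": time; "joints": joint angles; "qvel": joint speeds; "joint_torque": joint torques, N m; "ee_pos": TCP position; "orientation": TCP orientation; "force": force on the tool from outside, world axes, zero at the start; "torque": the same for the moment, N m; "finger_gap": opening from 0.0 (shut) to 1.0 (fully open); "grasp_force": force on a finger pad.
Only numpy, scipy, OpenCV 4.12 (cv2) and the standard library are available. Lean on these libraries where they do the work, as an engineer would, in place of code of your own. Each camera call takes 0.05 s, during which the arm holds its last target. There are 200 camera calls.

## Working session

There is one attempt and no reset: what is moved stays moved. The work goes in short steps, Python scripts to look and compute and a tool call to move; the robot and the scene stay as the last step left them, time stands still between calls to the robot, and variables do not carry over. Pictures are saved under pics/ and viewed, at most 14 in all, crops included, and the job is handed in when it is done.

Besides the shell and the picture viewer there is one more tool, called after "Request:" as name(argument=value, ...), one argument or row to a line, values as JSON. move_arm: Moves the arm, as the interface text tells. Its arguments: {"type":"object","properties":{"deltas":{"type":"array","items":{"type":"object","properties":{"tx":{"type":"number"},"ty":{"type":"number"},"tz":{"type":"number"},"spin":{"type":"number"}}}},"gripper":{"type":"number"},"grip_force":{"type":"number"}},"required":["deltas"]}

```bash
ls; mkdir -p pics
cat > h.py <<'E'
import numpy as np, cv2
from rig import robot
def shot(name,fn=None):
    d=robot.get_image(name); 
    if fn: cv2.imwrite('pics/'+fn,d['pixels'][:,:,::-1]); np.savez('pics/'+fn[:-4],**{k:np.array(d[k]) for k in('pixels','K','world_to_cam')})
    return d
def ray(d,uv,z):
    K=np.array(d['K']);T=np.array(d['world_to_cam']);R=T[:3,:3];t=T[:3,3]
    uv=np.atleast_2d(uv).astype(float)
    n=(np.linalg.inv(K)@np.c_[uv,np.ones(len(uv))].T).T*[1,-1,-1]
    w=n@R; c=-R.T@t
    s=(z-c[2])/w[:,2]
    return c+w*s[:,None]
def proj(d,p):
    K=np.array(d['K']);T=np.array(d['world_to_cam'])
    p=np.atleast_2d(p); c=(p@T[:3,:3].T+T[:3,3])*[1,-1,-1]; u=c@K.T
    return u[:,:2]/u[:,2:]
E
python3 - <<'E'
from h import *
s=robot.read_state();print({k:np.round(v,3) for k,v in s.items()})
for n in('top','scene'):
    d=shot(n,n+'0.png');print(d['K'],d['world_to_cam'], [k for k in d])
E
```

```text
pics
{'time': np.float64(0.0), 'joints': array([-8.960e-01,  3.860e-01,  7.000e-03, -1.000e-03, -1.194e+00,
       -2.590e-01]), 'qvel': array([-0.001,  0.   ,  0.   , -0.001,  0.001,  0.003]), 'joint_torque': array([-1.0000e-03, -3.9066e+01,  1.8740e+01,  4.2200e+00,  1.1000e-02,
       -0.0000e+00]), 'ee_pos': array([ 252.196, -571.145,  195.561]), 'orientation': array([-0.206,  0.978,  0.001, -0.   ]), 'force': array([0.662, 0.588, 0.284]), 'torque': array([-0.001,  0.033,  0.036]), 'grasp_force': np.float64(0.0), 'finger_gap': np.float64(1.001)}
[[528.67219281   0.         315.98753507]
 [  0.         528.67219281 236.40680561]
 [  0.           0.           1.        ]] [[-8.34764437e-03 -9.99959812e-01  3.26967810e-03 -1.66744055e+00]
 [ 9.93695799e-01 -7.92969219e-03  1.11829244e-01 -6.20476107e+02]
 [-1.11798822e-01  4.18257614e-03  9.93722058e-01 -1.02751048e+03]
 [ 0.00000000e+00  0.00000000e+00  0.00000000e+00  1.00000000e+00]] ['pixels', 'K', 'world_to_cam']
[[554.27669593   0.         307.21392077]
 [  0.         554.27669593 237.64881686]
 [  0.           0.           1.        ]] [[-6.15789926e-01  7.87859127e-01 -8.98683271e-03  3.72243679e+02]
 [-5.93574664e-01 -4.56376313e-01  6.62864827e-01  3.01807125e+02]
 [ 5.18142726e-01  4.13519839e-01  7.48685153e-01 -1.55363555e+03]
 [ 0.00000000e+00  0.00000000e+00  0.00000000e+00  1.00000000e+00]] ['pixels', 'K', 'world_to_cam']
```

View pics/top0.png

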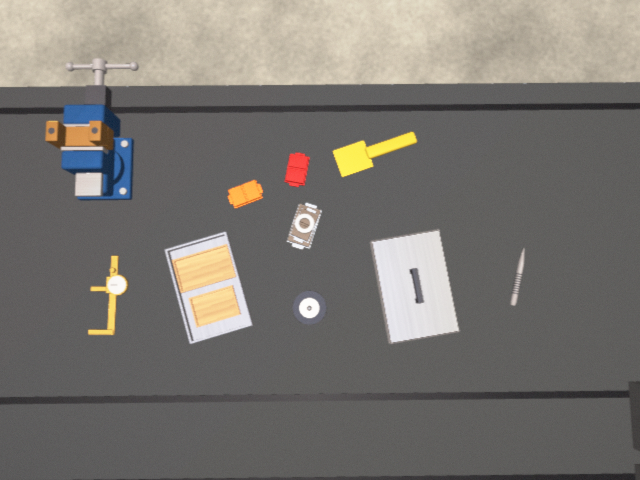

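View pics/scene0.png

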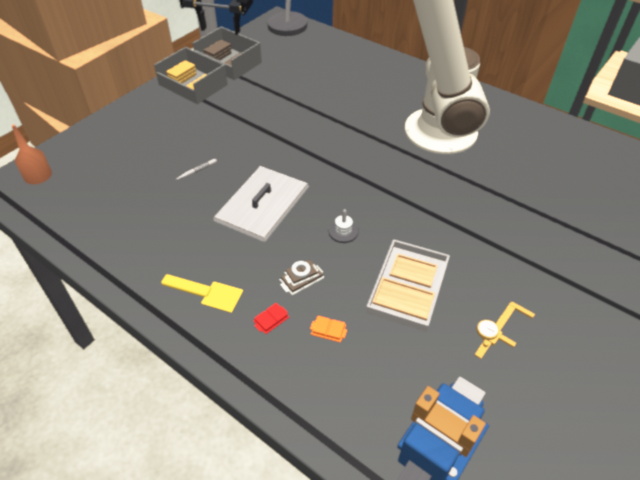

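Run:
```python
from h import *
d=dict(np.load('pics/top0.npz'));im=d['pixels']
cv2.imwrite('pics/crop0.png',cv2.resize(im[120:345,155:470,::-1].copy(),None,fx=2.5,fy=2.5,interpolation=cv2.INTER_CUBIC))
hsv=cv2.cvtColor(im,cv2.COLOR_RGB2HSV)
g=((hsv[...,2]>110)&(hsv[...,1]<90)).astype(np.uint8)
g|=((hsv[...,2]>110)&(hsv[...,0]<25)).astype(np.uint8)
cs,_=cv2.findContours(g,cv2.RETR_EXTERNAL,cv2.CHAIN_APPROX_NONE)
for c in cs:
    if cv2.contourArea(c)<80: continue
    r=cv2.minAreaRect(c)
    if r[0][1]<110: continue
    for z in (0,24,38):
        P=ray(d,cv2.boxPoints(r),z)[:,:2]; e1=P[1]-P[0]; e2=P[2]-P[1]
        print(np.round(r[0]),z,P.mean(0).round(1),np.linalg.norm(e1).round(1),np.degrees(np.arctan2(e1[1],e1[0])).round(1),np.linalg.norm(e2).round(1))
```

```text
[309. 307.] 0 [478.9   8.8] 66.3 -27.0 66.0
[309. 307.] 24 [479.4   8.6] 64.9 -27.0 64.5
[309. 307.] 38 [479.7   8.4] 64.0 -27.0 63.7
[106. 296.] 0 [506.  423.8] 170.5 -13.9 75.6
[106. 296.] 24 [505.9 414.4] 166.8 -13.9 74.0
[106. 296.] 38 [505.9 408.9] 164.6 -13.9 73.0
[518. 277.] 0 [ 538.  -422.9] 121.3 -14.1 14.1
[518. 277.] 24 [ 537.2 -413.6] 118.6 -14.1 13.8
[518. 277.] 38 [ 536.7 -408.2] 117.1 -14.1 13.6
[207. 287.] 0 [522.2 216.9] 137.7 -74.5 206.8
[207. 287.] 24 [521.7 212. ] 134.6 -74.5 202.2
[207. 287.] 38 [521.5 209.2] 132.9 -74.5 199.6
[414. 286.] 0 [ 521.6 -208.2] 153.6 -79.9 217.8
[414. 286.] 24 [ 521.2 -203.7] 150.2 -79.9 213.0
[414. 286.] 38 [ 520.9 -201. ] 148.2 -79.9 210.2
[304. 226.] 0 [647.6  18. ] 100.1 -17.9 54.7
[304. 226.] 24 [644.4  17.6] 97.9 -17.9 53.5
[304. 226.] 38 [642.5  17.3] 96.6 -17.9 52.8
[245. 193.] 0 [716.1 141.4] 76.9 -69.4 47.0
[245. 193.] 24 [711.4 138.2] 75.2 -69.4 46.0
[245. 193.] 38 [708.6 136.4] 74.2 -69.4 45.4
[ 88. 184.] 0 [738.8 470.1] 58.8 -90.4 51.2
[ 88. 184.] 24 [733.6 459.7] 57.5 -90.4 50.1
[ 88. 184.] 38 [730.5 453.6] 56.7 -90.4 49.5
[297. 169.] 0 [767.2  32.6] 76.2 -11.2 46.9
[297. 169.] 24 [761.3  31.9] 74.6 -11.2 45.9
[297. 169.] 38 [757.9  31.4] 73.6 -11.2 45.3
[376. 150.] 0 [ 807.4 -135.3] 181.8 -70.9 64.9
[376. 150.] 24 [ 800.6 -132.4] 177.8 -70.9 63.5
[376. 150.] 38 [ 796.7 -130.7] 175.5 -70.9 62.6
[ 82. 135.] 0 [844.6 488. ] 65.4 2.6 91.2
[ 82. 135.] 24 [837.  477.2] 64.0 2.6 89.2
[ 82. 135.] 38 [832.6 470.9] 63.2 2.6 88.1
[ 52. 130.] 0 [855.9 552. ] 27.6 -90.4 43.7
[ 52. 130.] 24 [848.1 539.8] 27.0 -90.4 42.8
[ 52. 130.] 38 [843.6 532.7] 26.6 -90.4 42.2
```

View pics/crop0.png

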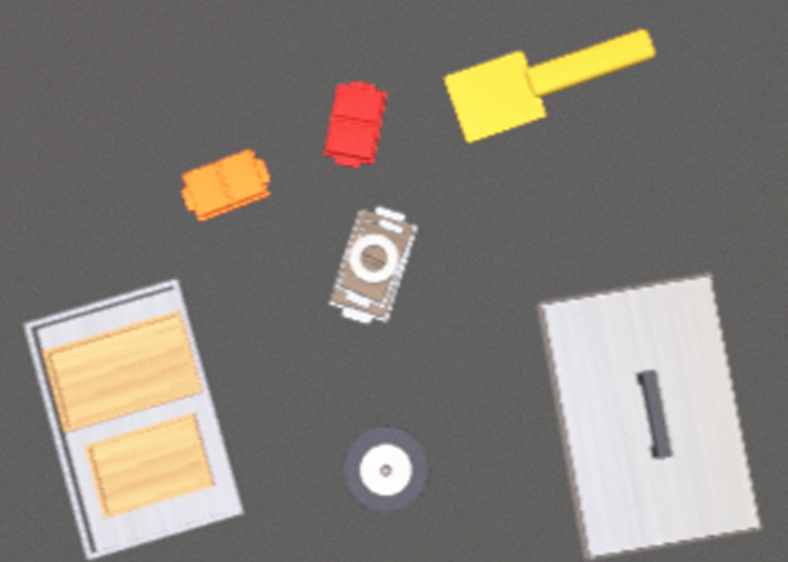

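Pile chosen: grey-metal pads with dark lining under washer at top-view (304,226); look-alikes red (297,169) and orange (245,194) are rejected. The crop confirms it; long nest is at the box's far end (205,267), short nest at (216,306), spindle (309,308), lid (414,286).

```bash
cat >> h.py <<'E'
from scipy.spatial.transform import Rotation as Ro
def wrap(a): return (a+np.pi)%(2*np.pi)-np.pi
def go(x,y,z,yaw=None,yd=None):
    """world target (mm), yaw = wanted world angle (deg) of tool y, mod 180; prints spin, then tool shifts after the spin"""
    s=[robot.read_state() for _ in range(1)][0]; R=Ro.from_quat(s['orientation']); a=np.arctan2(*R.as_matrix()[[1,0],1])
    sp=0
    if yaw is not None:
        sp=wrap(a-np.radians(yaw)); sp=(sp+np.pi/2)%np.pi-np.pi/2
    R2=R*Ro.from_rotvec([0,0,sp])
    t=R2.inv().apply(np.array([x,y,z])-s['ee_pos'])/1000
    print('spin %.3f'%sp,'tx,ty,tz',t.round(4),'| j6 now %.2f'%s['joints'][5],'pos',np.round(s['ee_pos'],1),'yaw %.1f'%np.degrees(a),'tilt',R.as_matrix()[:2,2].round(3),'t',s['time'])
E
python3 - <<'E'
from h import *
s=robot.read_state();d=shot('wrist')
T=d['world_to_cam'];c=-T[:3,:3].T@T[:3,3];R=Ro.from_quat(s['orientation'])
print(d['K'],R.inv().apply(c-s['ee_pos']).round(1),(T[:3,:3]@R.as_matrix()).round(3))
go(645,17,200,72.1)
E
```

```text
[[367.48688779   0.         321.71126455]
 [  0.         367.48688779 233.60053963]
 [  0.           0.           1.        ]] [  65.     1.4 -188.5] [[-0.     1.    -0.   ]
 [ 0.97   0.     0.242]
 [ 0.242 -0.    -0.97 ]]
spin 0.728 tx,ty,tz [-0.1929  0.6805 -0.0036] | j6 now -0.26 pos [ 252.2 -571.3  195.8] yaw 113.8 tilt [-0.001  0.001] t 0.15
```

Request:
move_arm(
  deltas=[
    {"spin": 0.146},
    {"spin": 0.146},
    {"spin": 0.146},
    {"spin": 0.146},
    {"spin": 0.146},
    {"tx": -0.013,"ty": 0.045},
    {"tx": -0.013,"ty": 0.045},
    {"tx": -0.013,"ty": 0.045},
    {"tx": -0.013,"ty": 0.045},
    {"tx": -0.013,"ty": 0.045},
  ],
)

```text
schema error: expected keys tx, ty, tz, spin
```

Request:
move_arm(
  deltas=[
    {"tx": -0.013,"ty": 0.045},
    {"tx": -0.013,"ty": 0.045},
    {"tx": -0.013,"ty": 0.045},
    {"tx": -0.013,"ty": 0.045},
    {"tx": -0.013,"ty": 0.045},
    {"tx": -0.013,"ty": 0.045},
    {"tx": -0.013,"ty": 0.045},
    {"tx": -0.013,"ty": 0.045},
    {"tx": -0.013,"ty": 0.045},
    {"tx": -0.013,"ty": 0.045},
  ],
)

```text
schema error: expected keys tx, ty, tz, spin
```

Run:
```python
from h import *
go(645,17,150,72.1)
d=shot('wrist','w1.png')
```

```text
spin 0.728 tx,ty,tz [-0.193   0.6805  0.0464] | j6 now -0.26 pos [ 252.2 -571.3  195.8] yaw 113.8 tilt [-0.001  0.001] t 0.15
```

View pics/w1.png

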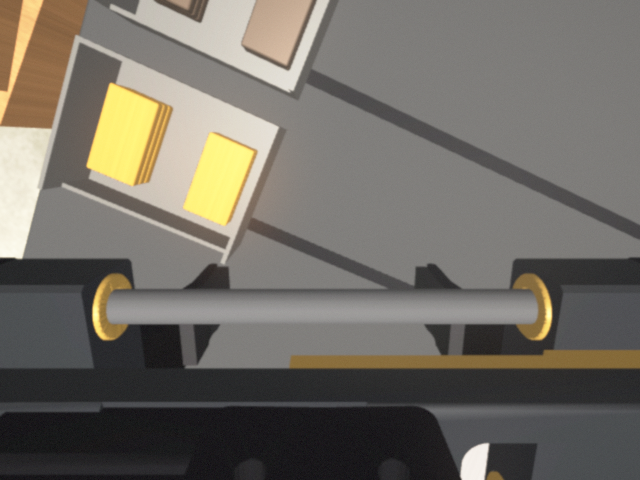

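Camera sees only ahead of the fingers (rows < 260); rows also need all four keys, so nothing moved.

Request:
move_arm(
  deltas=[
    {"tx": 0,"ty": 0,"tz": 0,"spin": 0.146},
    {"tx": 0,"ty": 0,"tz": 0,"spin": 0.146},
    {"tx": 0,"ty": 0,"tz": 0,"spin": 0.146},
    {"tx": 0,"ty": 0,"tz": 0,"spin": 0.146},
    {"tx": 0,"ty": 0,"tz": 0,"spin": 0.146},
    {"tx": -0.017,"ty": 0.045,"tz": 0,"spin": 0},
    {"tx": -0.017,"ty": 0.045,"tz": 0,"spin": 0},
    {"tx": -0.017,"ty": 0.045,"tz": 0,"spin": 0},
    {"tx": -0.017,"ty": 0.045,"tz": 0,"spin": 0},
    {"tx": -0.017,"ty": 0.045,"tz": 0,"spin": 0},
  ],
)

```text
time: 1.2
ee_pos: [403.6, -382.4, 196.7]
orientation: [0.157, 0.988, 0.0, 0.0]
force: [-0.2, -0.3, 0.4]
finger_gap: 1.0
grasp_force: 0.0
```

Request:
move_arm(
  deltas=[
    {"tx": -0.017,"ty": 0.045,"tz": 0,"spin": 0},
    {"tx": -0.017,"ty": 0.045,"tz": 0,"spin": 0},
    {"tx": -0.017,"ty": 0.045,"tz": 0,"spin": 0},
    {"tx": -0.017,"ty": 0.045,"tz": 0,"spin": 0},
    {"tx": -0.017,"ty": 0.045,"tz": 0,"spin": 0},
    {"tx": -0.017,"ty": 0.045,"tz": 0,"spin": 0},
    {"tx": -0.017,"ty": 0.045,"tz": 0,"spin": 0},
    {"tx": -0.017,"ty": 0.045,"tz": 0,"spin": 0},
    {"tx": -0.017,"ty": 0.045,"tz": 0,"spin": 0},
    {"tx": -0.017,"ty": 0.045,"tz": 0,"spin": 0},
  ],
)

```text
time: 2.2
ee_pos: [704.4, -6.8, 196.5]
orientation: [0.156, 0.988, -0.0, -0.0]
force: [0.1, -0.5, 0.2]
finger_gap: 1.003
grasp_force: 0.0
```

Run:
```python
from h import *
go(645,17,150,72.1)
d=shot('wrist','w2.png')
```

```text
spin -0.002 tx,ty,tz [0.0639 0.0044 0.0465] | j6 now -2.10 pos [704.4  -6.8 196.5] yaw 72.0 tilt [-0. -0.] t 2.2
```

View pics/w2.png

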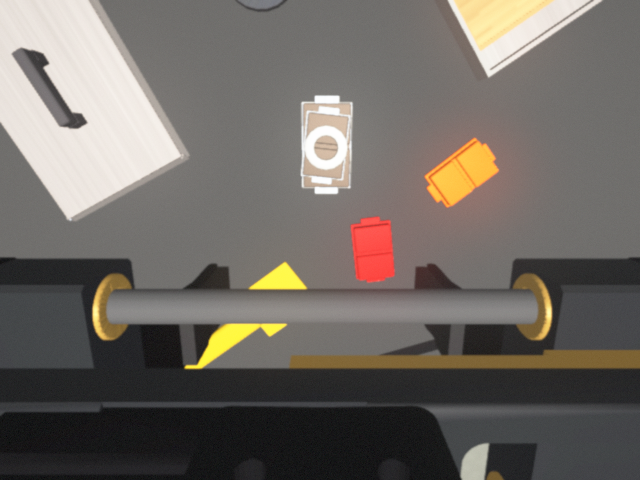

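Request:
move_arm(
  deltas=[
    {"tx": 0,"ty": 0,"tz": 0.03,"spin": 0},
    {"tx": 0,"ty": 0,"tz": 0.03,"spin": 0},
    {"tx": 0,"ty": 0,"tz": 0,"spin": 0},
  ],
)

```text
time: 2.55
ee_pos: [700.0, -8.5, 130.8]
orientation: [0.157, 0.988, -0.001, -0.005]
force: [-1.4, 0.1, -1.5]
finger_gap: 0.998
grasp_force: 0.0
```

Run:
```python
from h import *
d=shot('wrist','w3.png');im=d['pixels']
go(645,17,150)
c=proj(d,[645,17,30])[0];print(c)
u,v=c.astype(int)
cr=im[max(0,v-90):v+90,u-110:u+110,::-1].copy()
cv2.imwrite('pics/w3c.png',cv2.resize(cr,None,fx=3.3,fy=3.3,interpolation=cv2.INTER_CUBIC))
print('origin',u-110,max(0,v-90))
```

```text
spin 0.000 tx,ty,tz [ 0.0623  0.007  -0.0156] | j6 now -2.10 pos [702.   -8.9 134.1] yaw 72.0 tilt [-0.006 -0.001] t 2.6
[329.52006395 151.22817855]
origin 219 61
```

View pics/w3c.png

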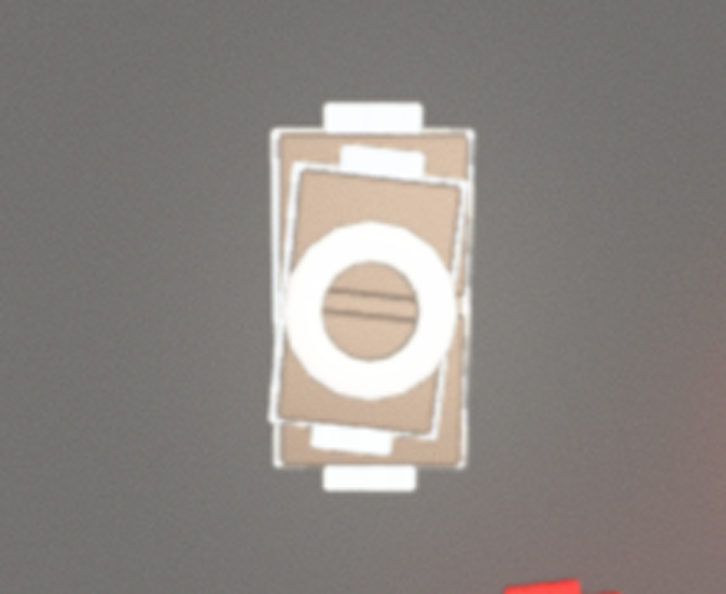

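Run:
```python
from h import *
d=dict(np.load('pics/w3.npz'))
f=lambda p,z: ray(d,(np.array(p,float)+.5)/3.3-.5+[219,61],z)[:,:2]
print('washer',f([370.3,310.8],40), f([[285,311],[456,311],[370,222],[370,399]],40).round(1))
for n,p,z in(('small',[(303,170),(462,186),(434,434),(278,417)],30),('large',[(278,134),(470,134),(462,465),(280,465)],16)):
    P=f(p,z);ax=(P[0]+P[1]-P[2]-P[3])/2;print(n,P.mean(0).round(1),np.linalg.norm(ax).round(1),np.linalg.norm(P[0]-P[1]).round(1),np.degrees(np.arctan2(ax[1],ax[0])).round(1))
P=f([(373,117),(369,478)],5);print('ears',P.mean(0),np.degrees(np.arctan2(*(P[0]-P[1])[::-1])))
go(643,17,100)
```

```text
washer [[647.62374681  17.03366913]] [[641.7  -1.3]
 [653.6  35.4]
 [629.2  22.8]
 [666.5  10.9]]
small [646.5  17.3] 56.7 36.5 156.0
large [647.1  18.3] 79.1 45.6 161.8
ears [646.95654666  18.16737999] 161.66293577486843
spin 0.000 tx,ty,tz [0.0639 0.0066 0.0344] | j6 now -2.10 pos [702.   -8.9 134.1] yaw 72.0 tilt [-0.006 -0.001] t 2.6
```

Run:
```python
from h import *
go(647.5,17,60,66)
```

```text
spin 0.105 tx,ty,tz [0.0599 0.0018 0.0744] | j6 now -2.10 pos [702.   -8.9 134.1] yaw 72.0 tilt [-0.006 -0.001] t 2.6
```

Request:
move_arm(
  deltas=[
    {"tx": 0,"ty": 0,"tz": 0,"spin": 0.105},
    {"tx": 0.02,"ty": 0,"tz": 0.02,"spin": 0},
    {"tx": 0.02,"ty": 0,"tz": 0.02,"spin": 0},
    {"tx": 0.02,"ty": 0.002,"tz": 0.02,"spin": 0},
    {"tx": 0,"ty": 0,"tz": 0.01,"spin": 0},
    {"tx": 0,"ty": 0,"tz": 0,"spin": 0},
    {"tx": 0,"ty": 0,"tz": 0,"spin": 0},
    {"tx": 0,"ty": 0,"tz": 0,"spin": 0},
  ],
)

```text
time: 3.4
ee_pos: [651.5, 17.4, 68.3]
orientation: [0.208, 0.978, 0.001, 0.002]
force: [0.6, -0.4, 0.6]
finger_gap: 0.998
grasp_force: 0.0
```

Run:
```python
from h import *
go(647.5,17,25,66)
```

```text
spin -0.001 tx,ty,tz [ 0.0036 -0.0021  0.0433] | j6 now -2.27 pos [651.5  17.4  68.3] yaw 66.0 tilt [0.003 0.   ] t 3.4
```

Request:
move_arm(
  deltas=[
    {"tx": 0.002,"ty": -0.001,"tz": 0.015,"spin": 0},
    {"tx": 0.001,"ty": 0,"tz": 0.015,"spin": 0},
    {"tx": 0,"ty": 0,"tz": 0.01,"spin": 0},
    {"tx": 0,"ty": 0,"tz": 0,"spin": 0},
    {"tx": 0,"ty": 0,"tz": 0,"spin": 0},
    {"tx": 0,"ty": 0,"tz": 0,"spin": 0},
  ],
)

```text
time: 4.0
ee_pos: [647.4, 18.0, 27.6]
orientation: [0.208, 0.978, 0.0, 0.001]
force: [-0.6, 0.5, 0.3]
finger_gap: 1.001
grasp_force: 0.0
```

Run:
```python
from h import *
go(647.5,17,25,66)
```

```text
spin -0.000 tx,ty,tz [-0.0005 -0.0009  0.0026] | j6 now -2.27 pos [647.4  18.   27.6] yaw 66.0 tilt [0.002 0.   ] t 4.0
```

Request:
move_arm(
  deltas=[
    {"tx": 0,"ty": -0.001,"tz": 0.001,"spin": 0},
    {"tx": 0,"ty": 0,"tz": 0,"spin": 0},
    {"tx": 0,"ty": 0,"tz": 0,"spin": 0},
    {"tx": 0,"ty": 0,"tz": 0,"spin": 0},
    {"tx": 0,"ty": 0,"tz": 0,"spin": 0},
    {"tx": 0,"ty": 0,"tz": 0,"spin": 0},
    {"tx": 0,"ty": 0,"tz": 0,"spin": 0},
    {"tx": 0,"ty": 0,"tz": 0,"spin": 0},
  ],
  gripper=0.3,
  grip_force=20,
)

```text
time: 4.8
ee_pos: [646.0, 17.1, 25.6]
orientation: [0.208, 0.978, -0.0, -0.0]
force: [-0.5, -0.7, 0.7]
finger_gap: 0.361
grasp_force: 0.0
```

Run:
```python
from h import *
go(479,8.8,120,66)
print(robot.read_state()['finger_gap'])
```

```text
spin -0.000 tx,ty,tz [ 0.1492 -0.0755 -0.0944] | j6 now -2.27 pos [646.   17.1  25.6] yaw 66.0 tilt [-0. -0.] t 4.8
0.3614044191459448
```

Run:
```python
from h import *
s=robot.read_state();print(s['finger_gap'],s['grasp_force'],s['ee_pos'])
d=shot('wrist');e=shot('scene')
u,v=proj(e,[647,17,30])[0].astype(int);print(u,v)
b=cv2.resize(e['pixels'][v-75:v+75,u-65:u+65],None,fx=2.8,fy=2.8,interpolation=cv2.INTER_CUBIC)
a=cv2.resize(d['pixels'][130:410,120:520],(600,420))[:,100:500]
cv2.imwrite('pics/g1.png',np.hstack([a,b])[:,:,::-1])
s=robot.read_state();print(s['finger_gap'],s['grasp_force'],s['ee_pos'])
```

```text
0.3614044191459448 0.0 [646.02651202  17.06785421  25.61379059]
301 270
0.32527947934812146 0.0 [646.07406129  17.05405464  25.62984239]
```

View pics/g1.png

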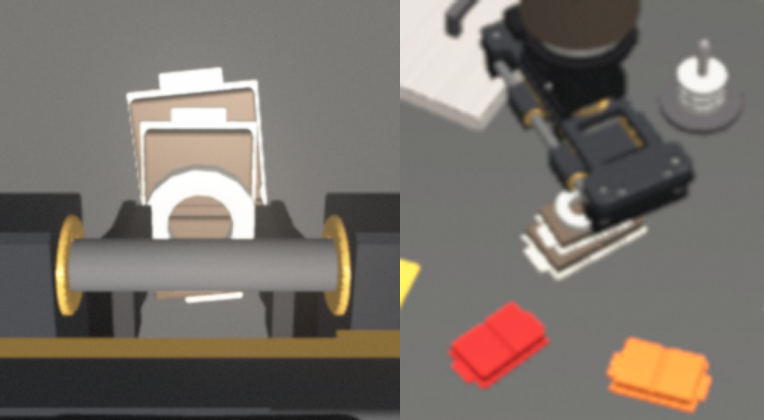

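Wrist view: the fingers bracket the washer, apparently not yet touching (gap reading is not linear); keep closing.

Request:
move_arm(
  deltas=[
    {"tx": 0,"ty": 0,"tz": 0,"spin": 0},
    {"tx": 0,"ty": 0,"tz": 0,"spin": 0},
    {"tx": 0,"ty": 0,"tz": 0,"spin": 0},
    {"tx": 0,"ty": 0,"tz": 0,"spin": 0},
  ],
  gripper=0,
  grip_force=20,
)

```text
time: 5.3
ee_pos: [646.1, 17.1, 25.7]
orientation: [0.208, 0.978, 0.0, 0.0]
force: [0.3, -0.2, -0.4]
finger_gap: 0.043
grasp_force: 0.0
```

Run:
```python
from h import *
s=robot.read_state()
d=shot('wrist','w4.png');e=shot('scene');t=shot('top')
print(proj(d,s['ee_pos']),proj(d,[647.6,17,40]),proj(e,s['ee_pos']))
u,v=proj(e,[647,17,30])[0].astype(int)
b=cv2.resize(e['pixels'][v-75:v+75,u-65:u+65],None,fx=2.8,fy=2.8,interpolation=cv2.INTER_CUBIC)
a=cv2.resize(d['pixels'][130:410,120:520],(600,420))[:,100:500]
cv2.imwrite('pics/g2.png',np.hstack([a,b])[:,:,::-1])
```

```text
[[318.8492865  268.16758392]] [[319.74438494 280.35719306]] [[301.46651541 271.32767075]]
```

View pics/g2.png

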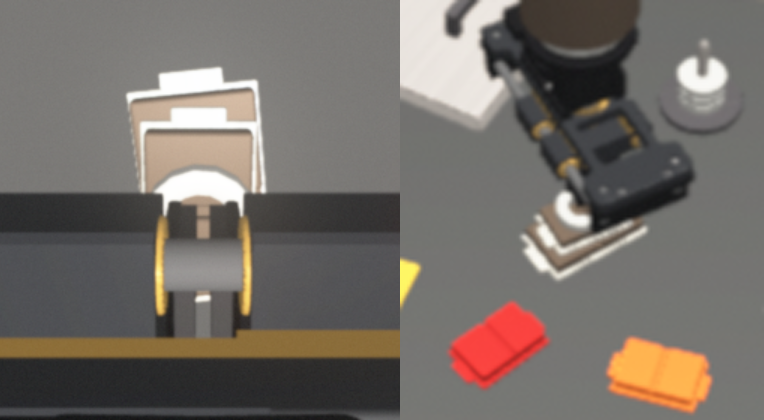

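Right panel and wrist view: the fingers closed *over* the washer (ring still at its place beneath them, ≈(318,280) in w4), so the real tips sit higher than the reported TCP. I probe down gently to find the offset.

Request:
move_arm(
  deltas=[
    {"tx": 0,"ty": 0,"tz": 0.002,"spin": 0},
    {"tx": 0,"ty": 0,"tz": 0.002,"spin": 0},
    {"tx": 0,"ty": 0,"tz": 0,"spin": 0},
    {"tx": 0,"ty": 0,"tz": 0,"spin": 0},
  ],
)

```text
time: 5.85
ee_pos: [646.0, 17.0, 21.5]
orientation: [0.208, 0.978, -0.0, -0.0]
force: [0.2, 0.5, 1.4]
finger_gap: 0.002
grasp_force: 0.0
```

Request:
move_arm(
  deltas=[
    {"tx": 0,"ty": 0,"tz": 0.002,"spin": 0},
    {"tx": 0,"ty": 0,"tz": 0.002,"spin": 0},
    {"tx": 0,"ty": 0,"tz": 0,"spin": 0},
    {"tx": 0,"ty": 0,"tz": 0,"spin": 0},
  ],
)

```text
time: 6.25
ee_pos: [646.0, 17.1, 17.5]
orientation: [0.208, 0.978, -0.0, -0.0]
force: [-0.2, 1.4, -0.2]
finger_gap: 0.011
grasp_force: 0.0
```

Request:
move_arm(
  deltas=[
    {"tx": 0,"ty": 0,"tz": 0.002,"spin": 0},
    {"tx": 0,"ty": 0,"tz": 0.002,"spin": 0},
    {"tx": 0,"ty": 0,"tz": 0,"spin": 0},
  ],
)

```text
time: 6.55
ee_pos: [646.3, 17.1, 14.4]
orientation: [0.208, 0.978, -0.0, 0.0]
force: [-1.0, 0.0, 3.8]
finger_gap: 0.008
grasp_force: 1.8
```

Request:
move_arm(
  deltas=[
    {"tx": 0,"ty": 0,"tz": 0.002,"spin": 0},
    {"tx": 0,"ty": 0,"tz": 0.001,"spin": 0},
    {"tx": 0,"ty": 0,"tz": 0,"spin": 0},
  ],
)

```text
time: 6.85
ee_pos: [646.5, 17.1, 14.0]
orientation: [0.207, 0.978, -0.0, 0.001]
force: [-5.3, 0.6, 14.3]
finger_gap: 0.006
grasp_force: 8.2
```

Run:
```python
from h import *
s=robot.read_state()
d=shot('wrist','w5.png');e=shot('scene','s5.png')
u,v=proj(e,[647,17,30])[0].astype(int)
b=cv2.resize(e['pixels'][v-60:v+40,u-50:u+50],None,fx=4,fy=4,interpolation=cv2.INTER_CUBIC)
a=cv2.resize(d['pixels'][230:380,245:395],(400,400),interpolation=cv2.INTER_CUBIC)
cv2.imwrite('pics/g3.png',np.hstack([a,b])[:,:,::-1])
```

```text
(no output)
```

View pics/g3.png

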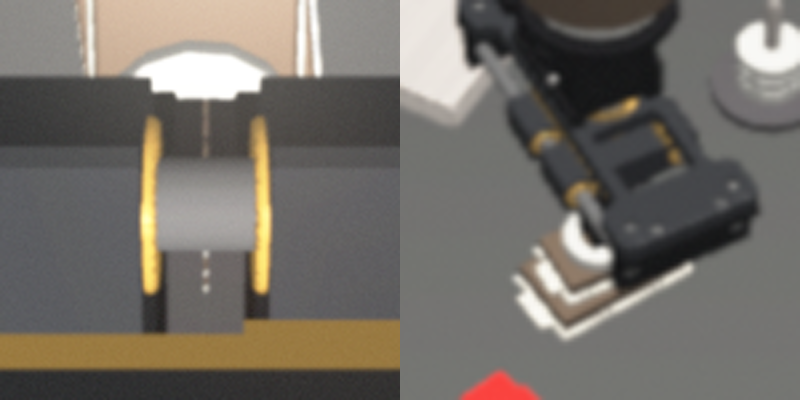

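Request:
move_arm(
  deltas=[
    {"tx": 0,"ty": 0,"tz": -0.005,"spin": 0},
    {"tx": 0,"ty": 0,"tz": -0.015,"spin": 0},
    {"tx": 0,"ty": 0,"tz": -0.03,"spin": 0},
    {"tx": 0.02,"ty": -0.01,"tz": 0,"spin": 0},
    {"tx": 0.02,"ty": -0.009,"tz": 0,"spin": 0},
    {"tx": 0.02,"ty": -0.009,"tz": 0,"spin": 0},
    {"tx": 0.018,"ty": -0.009,"tz": 0.02,"spin": 0},
    {"tx": 0,"ty": 0,"tz": 0.03,"spin": 0},
    {"tx": 0,"ty": 0,"tz": 0,"spin": 0},
    {"tx": 0,"ty": 0,"tz": 0,"spin": 0},
  ],
)

```text
time: 7.95
ee_pos: [560.1, 15.0, 10.6]
orientation: [0.208, 0.978, -0.0, -0.0]
force: [1.0, 0.6, 1.1]
finger_gap: -0.002
grasp_force: 0.0
```

Request:
move_arm(
  deltas=[
    {"tx": 0,"ty": 0,"tz": 0.004,"spin": 0},
    {"tx": 0,"ty": 0,"tz": 0.004,"spin": 0},
    {"tx": 0,"ty": 0,"tz": 0,"spin": 0},
  ],
)

```text
time: 8.25
ee_pos: [559.9, 15.0, 2.6]
orientation: [0.208, 0.978, 0.0, 0.0]
force: [0.2, -0.7, -0.3]
finger_gap: 0.005
grasp_force: 0.0
```

Run:
```python
from h import *
t=shot('top','t6.png')
for z in(20,40,60,75): print(z,proj(t,[646,17,z]),ray(t,[304,226],z))
im=t['pixels'];print(robot.read_state()['force'])
```

```text
20 [[304.23991239 224.87499376]] [[643.68650448  17.50342925  20.        ]]
40 [[304.05225004 223.54317769]] [[641.03322723  17.1336166   40.        ]]
60 [[303.85741548 222.16046137]] [[638.37994998  16.76380396  60.        ]]
75 [[303.70633186 221.08823995]] [[636.38999203  16.48644447  75.        ]]
[-0.24252986 -0.24421835  0.13231746]
```

Request:
move_arm(
  deltas=[
    {"tx": 0,"ty": 0,"tz": 0.004,"spin": 0},
    {"tx": 0,"ty": 0,"tz": 0.004,"spin": 0},
    {"tx": 0,"ty": 0,"tz": 0,"spin": 0},
  ],
)

```text
time: 8.6
ee_pos: [559.2, 14.9, -6.0]
orientation: [0.208, 0.978, -0.0, -0.001]
force: [0.4, -0.6, -0.5]
finger_gap: 0.006
grasp_force: 0.0
```

Request:
move_arm(
  deltas=[
    {"tx": 0,"ty": 0,"tz": 0.003,"spin": 0},
    {"tx": 0,"ty": 0,"tz": 0.003,"spin": 0},
    {"tx": 0,"ty": 0,"tz": 0,"spin": 0},
  ],
)

```text
time: 8.9
ee_pos: [559.4, 14.9, -11.9]
orientation: [0.208, 0.978, -0.0, -0.0]
force: [0.1, -0.3, -0.1]
finger_gap: 0.007
grasp_force: 0.0
```

Request:
move_arm(
  deltas=[
    {"tx": 0,"ty": 0,"tz": 0.002,"spin": 0},
    {"tx": 0,"ty": 0,"tz": 0.002,"spin": 0},
    {"tx": 0,"ty": 0,"tz": 0,"spin": 0},
  ],
)

```text
time: 9.2
ee_pos: [559.5, 15.0, -15.7]
orientation: [0.208, 0.978, -0.0, -0.0]
force: [0.2, -0.0, -0.4]
finger_gap: 0.003
grasp_force: 0.0
```

Request:
move_arm(
  deltas=[
    {"tx": 0,"ty": 0,"tz": 0.002,"spin": 0},
    {"tx": 0,"ty": 0,"tz": 0.001,"spin": 0},
    {"tx": 0,"ty": 0,"tz": 0,"spin": 0},
  ],
)

```text
time: 9.5
ee_pos: [559.6, 15.0, -18.5]
orientation: [0.208, 0.978, -0.0, -0.0]
force: [-0.2, 0.3, -0.7]
finger_gap: 0.008
grasp_force: 0.0
```

Request:
move_arm(
  deltas=[
    {"tx": 0,"ty": 0,"tz": 0.002,"spin": 0},
    {"tx": 0,"ty": 0,"tz": 0.002,"spin": 0},
    {"tx": 0,"ty": 0,"tz": 0,"spin": 0},
  ],
)

```text
time: 9.8
ee_pos: [559.5, 15.0, -22.7]
orientation: [0.208, 0.978, -0.0, -0.0]
force: [0.7, -0.1, -0.5]
finger_gap: 0.009
grasp_force: 0.0
```

Request:
move_arm(
  deltas=[
    {"tx": 0,"ty": 0,"tz": 0.002,"spin": 0},
    {"tx": 0,"ty": 0,"tz": 0.001,"spin": 0},
    {"tx": 0,"ty": 0,"tz": 0,"spin": 0},
  ],
)

```text
time: 10.1
ee_pos: [559.8, 15.0, -25.4]
orientation: [0.208, 0.978, -0.0, -0.0]
force: [0.2, 1.2, 0.5]
finger_gap: 0.003
grasp_force: 0.0
```

Request:
move_arm(
  deltas=[
    {"tx": 0,"ty": 0,"tz": 0.001,"spin": 0},
    {"tx": 0,"ty": 0,"tz": 0.001,"spin": 0},
    {"tx": 0,"ty": 0,"tz": 0,"spin": 0},
  ],
)

```text
time: 10.4
ee_pos: [559.9, 15.0, -25.5]
orientation: [0.208, 0.978, -0.0, 0.0]
force: [-3.6, 1.5, 12.6]
finger_gap: 0.006
grasp_force: 6.1
```

Request:
move_arm(
  deltas=[
    {"tx": 0,"ty": 0,"tz": 0.001,"spin": 0},
    {"tx": 0,"ty": 0,"tz": 0.001,"spin": 0},
    {"tx": 0,"ty": 0,"tz": 0,"spin": 0},
  ],
)

```text
time: 10.7
ee_pos: [559.9, 15.0, -25.6]
orientation: [0.207, 0.978, -0.0, 0.0]
force: [-7.4, 0.8, 24.8]
finger_gap: 0.008
grasp_force: 12.1
```

The tips are 25.3 mm short of the reported TCP (bench contact at −25.3, washer top at +14.5 agrees). I correct for it.

```bash
sed -i "s/a=np.arctan2(\*R/s['ee_pos']=np.array(s['ee_pos'])+[0,0,25.3]; a=np.arctan2(*R/" h.py
python3 - <<'E'
from h import *
go(647.5,17,70,66)
E
```

```text
spin 0.001 tx,ty,tz [-0.0793  0.0374 -0.0702] | j6 now -2.31 pos [ 5.599e+02  1.500e+01 -3.000e-01] yaw 66.1 tilt [ 0.001 -0.001] t 10.7
```

Request:
move_arm(
  deltas=[
    {"tx": 0,"ty": 0,"tz": -0.003,"spin": 0},
    {"tx": 0,"ty": 0,"tz": -0.03,"spin": 0},
    {"tx": 0,"ty": 0,"tz": -0.04,"spin": 0},
    {"tx": -0.02,"ty": 0.01,"tz": 0,"spin": 0},
    {"tx": -0.02,"ty": 0.01,"tz": 0,"spin": 0},
    {"tx": -0.02,"ty": 0.01,"tz": 0,"spin": 0},
    {"tx": -0.019,"ty": 0.008,"tz": 0,"spin": 0},
    {"tx": 0,"ty": 0,"tz": 0,"spin": 0},
    {"tx": 0,"ty": 0,"tz": 0,"spin": 0},
  ],
  gripper=1,
)

```text
time: 11.6
ee_pos: [646.7, 17.4, 42.8]
orientation: [0.208, 0.978, -0.0, -0.001]
force: [-0.5, -0.0, 0.1]
finger_gap: 0.735
grasp_force: 0.0
```

Run:
```python
from h import *
go(647.5,17,26,66)
```

```text
spin -0.001 tx,ty,tz [-0.001  -0.      0.0421] | j6 now -2.27 pos [646.7  17.4  68.1] yaw 65.9 tilt [-0.002 -0.   ] t 11.6
```

Gap 0.735 (64 mm) is already enough; descend and close.

Request:
move_arm(
  deltas=[
    {"tx": -0.001,"ty": 0,"tz": 0.015,"spin": 0},
    {"tx": 0,"ty": 0,"tz": 0.015,"spin": 0},
    {"tx": 0,"ty": 0,"tz": 0.01,"spin": 0},
    {"tx": 0,"ty": 0,"tz": 0.002,"spin": 0},
    {"tx": 0,"ty": 0,"tz": 0,"spin": 0},
    {"tx": 0,"ty": 0,"tz": 0,"spin": 0},
  ],
)

```text
time: 12.2
ee_pos: [648.7, 17.3, 2.0]
orientation: [0.208, 0.978, 0.0, 0.0]
force: [0.9, -0.1, 0.1]
finger_gap: 0.996
grasp_force: 0.0
```

Request:
move_arm(
  deltas=[
    {"tx": 0,"ty": 0,"tz": 0,"spin": 0},
    {"tx": 0,"ty": 0,"tz": 0,"spin": 0},
    {"tx": 0,"ty": 0,"tz": 0,"spin": 0},
    {"tx": 0,"ty": 0,"tz": 0,"spin": 0},
    {"tx": 0,"ty": 0,"tz": 0,"spin": 0},
    {"tx": 0,"ty": 0,"tz": 0,"spin": 0},
    {"tx": 0,"ty": 0,"tz": 0,"spin": 0},
    {"tx": 0,"ty": 0,"tz": 0,"spin": 0},
  ],
  gripper=0.3,
  grip_force=20,
)

```text
time: 13.0
ee_pos: [648.0, 16.8, 1.6]
orientation: [0.208, 0.978, -0.0, -0.0]
force: [-0.6, -0.8, -0.0]
finger_gap: 0.448
grasp_force: 20.0
```

Request:
move_arm(
  deltas=[
    {"tx": 0,"ty": 0,"tz": -0.01,"spin": 0},
    {"tx": 0,"ty": 0,"tz": -0.03,"spin": 0},
    {"tx": 0,"ty": 0,"tz": -0.03,"spin": 0},
    {"tx": 0.02,"ty": -0.015,"tz": -0.02,"spin": 0},
    {"tx": 0.02,"ty": -0.02,"tz": 0,"spin": 0},
    {"tx": 0.02,"ty": -0.02,"tz": 0,"spin": 0},
    {"tx": 0.02,"ty": -0.015,"tz": 0,"spin": 0},
    {"tx": 0,"ty": 0,"tz": 0,"spin": 0},
    {"tx": 0,"ty": 0,"tz": 0,"spin": 0},
    {"tx": 0,"ty": 0,"tz": 0,"spin": 0},
  ],
)

```text
time: 14.0
ee_pos: [547.9, -13.8, 92.2]
orientation: [0.208, 0.978, 0.0, 0.001]
force: [1.5, 0.3, -0.2]
finger_gap: 0.453
grasp_force: 20.0
```

Run:
```python
from h import *
s=robot.read_state();print(s['finger_gap'],s['grasp_force'])
go(479,8.7,82)
d=shot('wrist','w7.png');im=d['pixels']
u,v=proj(d,[479,8.7,38])[0];print(u,v)
u,v=int(u),max(100,int(v))
cv2.imwrite('pics/w7c.png',cv2.resize(im[v-100:v+100,u-130:u+130,::-1].copy(),None,fx=3,fy=3,interpolation=cv2.INTER_CUBIC));print(u-130,v-100)
```

```text
0.4531655372434885 19.999770338181406
spin 0.000 tx,ty,tz [ 0.0721 -0.0074  0.0354] | j6 now -2.26 pos [547.9 -13.8 117.5] yaw 66.0 tilt [0.002 0.   ] t 14.0
307.48280666352457 132.35150866648064
177 32
```

View pics/w7c.png

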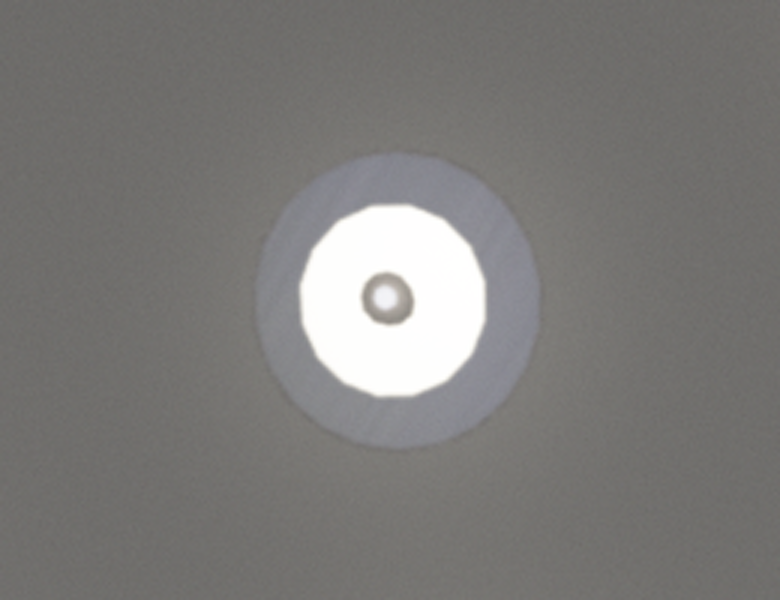

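Run:
```python
from h import *
d=dict(np.load('pics/w7.npz'))
for p,z in(((398,301),8),((393,301),38),((385,297),75)): print(z,ray(d,(np.array(p)+.5)/3-.5+[177,32],z).round(1))
print(ray(d,(np.array([[300,301],[486,301],[255,301],[541,301]])+.5)/3-.5+[177,32],38).round(1))
# washer held: brightness visible
im=d['pixels'];m=(im.min(2)>200).astype(np.uint8);m[:230]=0
n,l,st,c=cv2.connectedComponentsWithStats(m);print([ (s.tolist(),c[i].round(1)) for i,s in enumerate(st) if s[4]>30])
print(proj(d,[547.9,-13.8,92+28+10]))
```

```text
8 [[478.3   9.3   8. ]]
38 [[478.9   8.9  38. ]]
75 [[479.    8.7  75. ]]
[[470.8  -9.1  38. ]
 [486.9  26.9  38. ]
 [466.9 -17.8  38. ]
 [491.6  37.6  38. ]]
[([0, 0, 640, 480, 298409], array([324.7, 238.5])), ([0, 230, 152, 57, 5021], array([ 69.6, 248.5])), ([607, 230, 14, 7, 54], array([612.8, 232. ])), ([279, 255, 86, 34, 1649], array([321.6, 271.5])), ([388, 266, 30, 12, 277], array([402.5, 271.7])), ([36, 324, 38, 44, 1251], array([ 54.2, 346.4])), ([292, 324, 60, 13, 539], array([321.6, 328.6]))]
[[318.36163044 296.73800195]]
```

Request:
move_arm(
  deltas=[
    {"tx": 0.02,"ty": -0.002,"tz": 0,"spin": 0},
    {"tx": 0.02,"ty": -0.002,"tz": 0,"spin": 0},
    {"tx": 0.02,"ty": -0.002,"tz": 0,"spin": 0},
    {"tx": 0.012,"ty": -0.002,"tz": 0.01,"spin": 0},
    {"tx": 0,"ty": 0,"tz": 0.01,"spin": 0},
    {"tx": 0,"ty": 0,"tz": 0.01,"spin": 0},
    {"tx": 0,"ty": 0,"tz": 0,"spin": 0},
    {"tx": 0,"ty": 0,"tz": 0,"spin": 0},
  ],
)

```text
time: 14.85
ee_pos: [478.4, 7.7, 61.2]
orientation: [0.208, 0.978, -0.0, -0.0]
force: [0.0, 0.3, 0.2]
finger_gap: 0.449
grasp_force: 20.0
```

Run:
```python
from h import *
s=robot.read_state();print(s['finger_gap'],s['grasp_force'])
go(479,8.9,36)
```

```text
0.4486690070449534 19.999884087592363
spin 0.000 tx,ty,tz [-0.      0.0014  0.0505] | j6 now -2.35 pos [478.4   7.7  86.5] yaw 66.0 tilt [-0.001 -0.   ] t 14.85
```

Request:
move_arm(
  deltas=[
    {"tx": 0,"ty": 0.001,"tz": 0.01,"spin": 0},
    {"tx": 0,"ty": 0,"tz": 0.01,"spin": 0},
    {"tx": 0,"ty": 0,"tz": 0.01,"spin": 0},
    {"tx": 0,"ty": 0,"tz": 0.01,"spin": 0},
    {"tx": 0,"ty": 0,"tz": 0.008,"spin": 0},
    {"tx": 0,"ty": 0,"tz": 0,"spin": 0},
    {"tx": 0,"ty": 0,"tz": 0,"spin": 0},
  ],
)

```text
time: 15.55
ee_pos: [478.1, 8.7, 13.5]
orientation: [0.208, 0.978, -0.0, -0.0]
force: [0.5, -0.0, -0.1]
finger_gap: 0.447
grasp_force: 20.0
```

Request:
move_arm(
  deltas=[
    {"tx": 0,"ty": 0,"tz": 0.002,"spin": 0},
    {"tx": 0,"ty": 0,"tz": 0.001,"spin": 0},
    {"tx": 0,"ty": 0,"tz": 0,"spin": 0},
  ],
)

```text
time: 15.85
ee_pos: [478.6, 8.8, 12.1]
orientation: [0.208, 0.978, 0.0, 0.001]
force: [-3.2, 0.6, 9.6]
finger_gap: 0.45
grasp_force: 24.6
```

Request:
move_arm(
  deltas=[
    {"tx": 0,"ty": 0,"tz": 0,"spin": 0},
    {"tx": 0,"ty": 0,"tz": 0,"spin": 0},
    {"tx": 0,"ty": 0,"tz": 0,"spin": 0},
    {"tx": 0,"ty": 0,"tz": 0,"spin": 0},
    {"tx": 0,"ty": 0,"tz": -0.02,"spin": 0},
    {"tx": 0,"ty": 0,"tz": -0.04,"spin": 0},
    {"tx": -0.01,"ty": 0,"tz": -0.04,"spin": 0},
    {"tx": -0.03,"ty": 0,"tz": 0,"spin": 0},
    {"tx": -0.03,"ty": 0,"tz": 0,"spin": 0},
    {"tx": 0,"ty": 0,"tz": 0,"spin": 0},
  ],
  gripper=0.75,
)

```text
time: 16.85
ee_pos: [544.8, -20.7, 110.6]
orientation: [0.209, 0.978, 0.0, 0.001]
force: [-0.3, 0.4, -1.1]
finger_gap: 0.749
grasp_force: 0.0
```

Run:
```python
from h import *
go(646.5,17.3,70,66)
d=shot('wrist','w8.png');im=d['pixels']
u,v=proj(d,[479,8.9,48])[0].astype(int);print(u,v)
m=(im.min(2)>190).astype(np.uint8)
n,l,st,c=cv2.connectedComponentsWithStats(m)
for i in range(1,n):
    if st[i][4]>200 and st[i][1]+st[i][3]<250:
        b=st[i];print(b,[ (z,ray(d,[[b[0]+b[2]/2,b[1]+b[3]/2]],z)[0,:2].round(1),np.linalg.norm(np.diff(ray(d,[[b[0],b[1]],[b[0]+b[2],b[1]]],z),axis=0)).round(1)) for z in(38,48)])
```

```text
spin -0.002 tx,ty,tz [-0.0773  0.0761  0.0661] | j6 now -2.25 pos [544.8 -20.7 135.9] yaw 65.9 tilt [ 0.002 -0.   ] t 16.85
319 132
[ 456    0  184  230 6727] [(38, array([531.6, 155. ]), np.float64(116.3)), (48, array([529.8, 149.3]), np.float64(111.8))]
[ 291  101   62   62 2817] [(38, array([479.1,  10.6]), np.float64(41.6)), (48, array([479.3,  10.5]), np.float64(40.0))]
```

Request:
move_arm(
  deltas=[
    {"tx": -0.028,"ty": 0.015,"tz": 0,"spin": 0},
    {"tx": -0.028,"ty": 0.015,"tz": 0,"spin": 0},
    {"tx": -0.028,"ty": 0.015,"tz": 0,"spin": 0},
    {"tx": -0.028,"ty": 0.015,"tz": 0,"spin": 0},
    {"tx": -0.028,"ty": 0.015,"tz": 0,"spin": 0},
    {"tx": 0,"ty": 0,"tz": 0,"spin": 0},
    {"tx": 0,"ty": 0,"tz": 0,"spin": 0},
    {"tx": 0,"ty": 0,"tz": 0,"spin": 0},
  ],
)

```text
time: 17.7
ee_pos: [698.9, -8.2, 110.3]
orientation: [0.208, 0.978, -0.0, -0.001]
force: [-0.3, -0.3, 0.1]
finger_gap: 0.748
grasp_force: 0.0
```

```bash
cat >> h.py <<'E'
def pads(d,zs):
    im=d['pixels'].astype(int)
    m=((im[...,0]-im[...,2]>15)&(im[...,0]<235)&(im[...,0]-im[...,1]>8)&(im[...,0]-im[...,2]<90)).astype(np.uint8);m[250:]=0
    m=cv2.morphologyEx(m,cv2.MORPH_OPEN,np.ones((3,3)))
    n,l,st,c=cv2.connectedComponentsWithStats(m,connectivity=4)
    for i in range(1,n):
        if st[i][4]<300: continue
        cs,_=cv2.findContours((l==i).astype(np.uint8),cv2.RETR_EXTERNAL,cv2.CHAIN_APPROX_NONE)
        for z in zs:
            P=ray(d,cs[0][:,0].astype(float),z)[:,:2]
            r=cv2.minAreaRect(P.astype(np.float32));B=cv2.boxPoints(r);e=[B[1]-B[0],B[2]-B[1]];e=max(e,key=np.linalg.norm)
            print(st[i],z,np.round(r[0],1),np.round(sorted(r[1]),1),'axis %.1f'%(np.degrees(np.arctan2(e[1],e[0]))%180))
E
python3 - <<'E'
from h import *
go(646.5,17.3,70,66)
d=shot('wrist','w9.png');pads(d,(16,30))
E
```

```text
spin -0.000 tx,ty,tz [0.0581 0.002  0.0657] | j6 now -2.21 pos [698.9  -8.2 135.6] yaw 66.0 tilt [-0.002 -0.   ] t 17.7
[288  95  63  55 690] 16 [625.5  25.3] [34.6 45.1] axis 71.8
[288  95  63  55 690] 30 [626.2  25. ] [32.9 42.9] axis 71.8
[  430   101   152   149 12101] 16 [721.4 138.2] [110.6 112.6] axis 145.9
[  430   101   152   149 12101] 30 [717.3 132.3] [105.1 107. ] axis 145.9
[ 298  112   60   96 4827] 16 [653.4  18.9] [45.  70.5] axis 156.3
[ 298  112   60   96 4827] 30 [652.7  19. ] [42.8 67. ] axis 156.3
```

```bash
sed -i 's/def pads(d,zs):/def pads(d,zs,k=3):/;s/np.ones((3,3))/np.ones((k,k))/' h.py
python3 - <<'E'
from h import *
d=dict(np.load('pics/w9.npz'))
for k in(9,13,21): print(k);pads(d,(30,),k)
E
```

```text
9
[  433   104   148   144 11600] 30 [717.1 132.7] [104.3 104.4] axis 147.2
[ 298  112   53   96 4382] 30 [651.6  16.3] [36.9 67. ] axis 156.1
13
[  434   104   147   144 11561] 30 [717.1 132.7] [104.3 104.4] axis 147.5
[ 298  112   53   82 4230] 30 [646.9  18.4] [36.9 56.6] axis 156.1
21
[ 447  111   56   53 1915] 30 [678.7 119.5] [23.9 50.2] axis 110.6
[ 298  112   52   82 4210] 30 [646.8  18.3] [36.7 56.9] axis 156.4
[ 434  117  146  129 8095] 30 [730.2 131.7] [ 79.2 111.1] axis 98.4
```

Request:
move_arm(
  deltas=[
    {"tx": 0.02,"ty": 0.001,"tz": 0.025,"spin": 0},
    {"tx": 0.02,"ty": 0.001,"tz": 0.025,"spin": 0},
    {"tx": 0.018,"ty": 0.001,"tz": 0.025,"spin": 0},
    {"tx": 0,"ty": 0,"tz": 0.01,"spin": 0},
    {"tx": 0,"ty": 0,"tz": 0,"spin": 0},
    {"tx": 0,"ty": 0,"tz": 0,"spin": 0},
    {"tx": 0,"ty": 0,"tz": 0,"spin": 0},
    {"tx": 0,"ty": 0,"tz": 0,"spin": 0},
  ],
)

```text
time: 18.55
ee_pos: [649.9, 18.0, 26.8]
orientation: [0.208, 0.978, 0.001, 0.001]
force: [-0.2, 0.2, 0.4]
finger_gap: 0.748
grasp_force: 0.0
```

Run:
```python
from h import *
go(646.8,18.3,23.5,66.2)
```

```text
spin -0.004 tx,ty,tz [ 0.003  -0.001   0.0286] | j6 now -2.27 pos [649.9  18.   52.1] yaw 66.0 tilt [0.002 0.001] t 18.55
```

Request:
move_arm(
  deltas=[
    {"tx": 0.001,"ty": 0,"tz": 0.01,"spin": 0},
    {"tx": 0,"ty": 0,"tz": 0.01,"spin": 0},
    {"tx": 0,"ty": 0,"tz": 0.007,"spin": 0},
    {"tx": 0,"ty": 0,"tz": 0,"spin": 0},
    {"tx": 0,"ty": 0,"tz": 0,"spin": 0},
    {"tx": 0,"ty": 0,"tz": 0,"spin": 0},
  ],
)

```text
time: 19.15
ee_pos: [648.1, 18.5, -1.1]
orientation: [0.208, 0.978, 0.0, 0.0]
force: [1.2, 0.4, 0.1]
finger_gap: 0.748
grasp_force: 0.0
```

Run:
```python
from h import *
go(646.8,18.3,23.5,66.2)
```

```text
spin -0.004 tx,ty,tz [ 0.0011 -0.0007  0.0007] | j6 now -2.27 pos [648.1  18.5  24.2] yaw 66.0 tilt [ 0.001 -0.   ] t 19.15
```

Request:
move_arm(
  deltas=[
    {"tx": 0.001,"ty": 0,"tz": 0,"spin": 0},
    {"tx": 0,"ty": 0,"tz": 0,"spin": 0},
    {"tx": 0,"ty": 0,"tz": 0,"spin": 0},
    {"tx": 0,"ty": 0,"tz": 0,"spin": 0},
    {"tx": 0,"ty": 0,"tz": 0,"spin": 0},
    {"tx": 0,"ty": 0,"tz": 0,"spin": 0},
    {"tx": 0,"ty": 0,"tz": 0,"spin": 0},
  ],
  gripper=0.25,
  grip_force=30,
)

```text
time: 19.85
ee_pos: [646.8, 18.7, -1.2]
orientation: [0.208, 0.978, -0.0, -0.0]
force: [-0.4, -1.4, 0.6]
finger_gap: 0.432
grasp_force: 30.0
```

Request:
move_arm(
  deltas=[
    {"tx": 0,"ty": 0,"tz": -0.005,"spin": 0},
    {"tx": 0,"ty": 0,"tz": -0.01,"spin": 0},
    {"tx": 0,"ty": 0,"tz": -0.025,"spin": 0},
    {"tx": 0,"ty": 0,"tz": -0.03,"spin": 0},
    {"tx": 0,"ty": 0,"tz": -0.03,"spin": -0.1},
    {"tx": 0,"ty": 0,"tz": 0,"spin": -0.145},
    {"tx": 0,"ty": 0,"tz": 0,"spin": -0.145},
    {"tx": 0,"ty": 0,"tz": 0,"spin": -0.145},
    {"tx": 0,"ty": 0,"tz": 0,"spin": -0.145},
    {"tx": 0,"ty": 0,"tz": 0,"spin": -0.145},
  ],
)

```text
time: 20.85
ee_pos: [646.9, 19.1, 99.4]
orientation: [-0.204, 0.979, 0.0, 0.0]
force: [0.1, 0.1, -0.7]
finger_gap: 0.431
grasp_force: 30.0
```

Request:
move_arm(
  deltas=[
    {"tx": 0,"ty": 0,"tz": 0,"spin": -0.145},
    {"tx": 0,"ty": 0,"tz": 0,"spin": -0.145},
    {"tx": 0,"ty": 0,"tz": 0,"spin": -0.145},
    {"tx": 0,"ty": 0,"tz": 0,"spin": -0.145},
    {"tx": 0,"ty": 0,"tz": 0,"spin": -0.145},
    {"tx": 0,"ty": 0,"tz": 0,"spin": -0.145},
    {"tx": 0,"ty": 0,"tz": 0,"spin": -0.145},
    {"tx": 0,"ty": 0,"tz": 0,"spin": -0.145},
    {"tx": 0,"ty": 0,"tz": 0,"spin": -0.145},
    {"tx": 0,"ty": 0,"tz": 0,"spin": -0.125},
  ],
)

```text
time: 21.85
ee_pos: [647.0, 19.1, 99.3]
orientation: [0.796, -0.605, 0.0, -0.0]
force: [-0.4, 0.9, -1.4]
finger_gap: 0.43
grasp_force: 30.0
```

Run:
```python
from h import *
s=robot.read_state();print(s['finger_gap'],s['grasp_force'])
go(502,285,140,15.5)
```

```text
0.42983403659935404 29.998483657836914
spin -0.000 tx,ty,tz [-0.295   0.0686 -0.0154] | j6 now -0.01 pos [647.   19.1 124.6] yaw -164.5 tilt [0.001 0.   ] t 21.85
```

Request:
move_arm(
  deltas=[
    {"tx": -0.037,"ty": 0.008,"tz": -0.002,"spin": 0},
    {"tx": -0.037,"ty": 0.009,"tz": -0.002,"spin": 0},
    {"tx": -0.037,"ty": 0.008,"tz": -0.002,"spin": 0},
    {"tx": -0.037,"ty": 0.009,"tz": -0.002,"spin": 0},
    {"tx": -0.037,"ty": 0.008,"tz": -0.002,"spin": 0},
    {"tx": -0.037,"ty": 0.009,"tz": -0.002,"spin": 0},
    {"tx": -0.037,"ty": 0.008,"tz": -0.002,"spin": 0},
    {"tx": -0.036,"ty": 0.009,"tz": -0.002,"spin": 0},
    {"tx": 0,"ty": 0,"tz": 0,"spin": 0},
    {"tx": 0,"ty": 0,"tz": 0,"spin": 0},
  ],
)

```text
time: 22.85
ee_pos: [503.6, 286.7, 115.3]
orientation: [0.795, -0.607, 0.0, -0.0]
force: [-0.1, -0.4, -1.2]
finger_gap: 0.432
grasp_force: 30.0
```

Run:
```python
from h import *
go(502,285,140,15.5)
d=shot('wrist','w10.png')
u,v=proj(d,[[522,213,24],[483,201,13],[560,223,13]]).round().astype(int),0;print(u)
cv2.imwrite('pics/w10c.png',cv2.resize(d['pixels'][0:300,120:520,::-1].copy(),None,fx=2,fy=2,interpolation=cv2.INTER_CUBIC))
```

```text
spin -0.004 tx,ty,tz [0.0012 0.002  0.0006] | j6 now -0.53 pos [503.6 286.7 140.6] yaw -164.7 tilt [0.001 0.001] t 22.85
[[325 125]
 [379 124]
 [273 125]]
```

View pics/w10c.png

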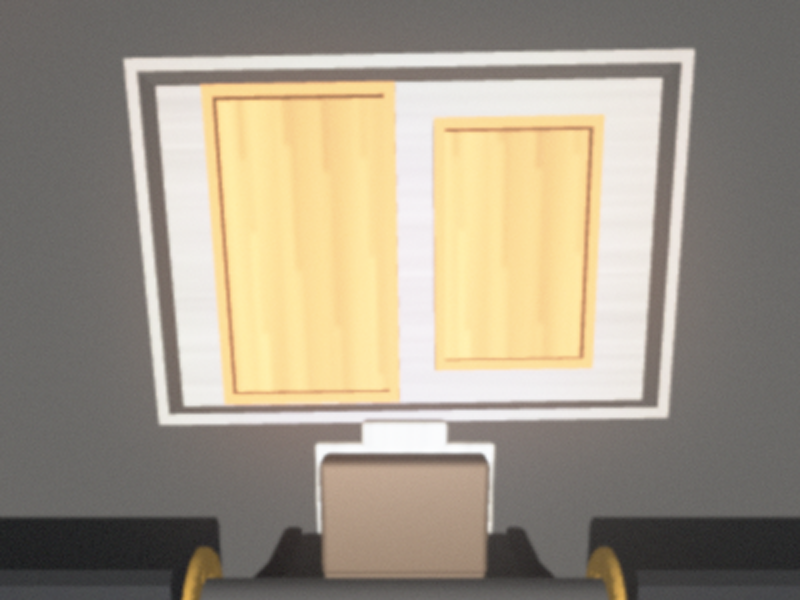

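Run:
```python
from h import *
d=dict(np.load('pics/w10.npz'))
f=lambda p,z: ray(d,(np.array(p,float)+.5)/2-.5+[120,0],z)[:,:2]
def rep(n,p,z):
    P=f(p,z);ax=(P[0]+P[1]-P[2]-P[3])/2;ay=(P[1]+P[2]-P[0]-P[3])/2
    print(n,P.mean(0).round(1),np.linalg.norm(ax).round(1),np.linalg.norm(ay).round(1),np.degrees(np.arctan2(ax[1],ax[0])).round(1),np.degrees(np.arctan2(ay[1],ay[0])).round(1))
rep('long',[(201,83),(395,81),(400,402),(223,402)],13.5)
rep('short',[(434,117),(604,115),(592,367),(435,369)],13.5)
rep('rim',[(124,59),(694,49),(667,415),(161,425)],24)
# held pad: plate far edge line at z=tip-7.5+4, ear etc.
z0=140.6-7.5
P=f([(317,446),(494,446)],z0+4);print('plate end',P.round(1),np.linalg.norm(P[0]-P[1]))
P=f([(328,458),(485,458)],z0+14);print('lining end',P.round(1),np.linalg.norm(P[0]-P[1]),P.mean(0))
print(robot.read_state()['ee_pos'])
```

```text
long [560.6 222.7] 116.1 70.2 -74.1 -164.4
short [483.8 200.6] 91.3 61.8 -73.9 -164.0
rim [522.  211.7] 127.7 195.7 -73.7 -163.7
plate end [[530.9 265.3]
 [491.3 254.4]] 41.06735228539591
lining end [[527.4 264.8]
 [494.2 255.7]] 34.380558644211426 [510.80983361 260.27635134]
[503.89549699 285.77943113 115.05225141]
```

Run:
```python
from h import *
go(484.1,199.2,60,16.1)
```

```text
spin -0.016 tx,ty,tz [0.0777 0.043  0.0803] | j6 now -0.53 pos [503.9 285.8 140.4] yaw -164.8 tilt [0. 0.] t 22.9
```

Request:
move_arm(
  deltas=[
    {"tx": 0.02,"ty": 0.011,"tz": 0,"spin": -0.016},
    {"tx": 0.02,"ty": 0.011,"tz": 0,"spin": 0},
    {"tx": 0.02,"ty": 0.011,"tz": 0.02,"spin": 0},
    {"tx": 0.018,"ty": 0.01,"tz": 0.03,"spin": 0},
    {"tx": 0,"ty": 0,"tz": 0.03,"spin": 0},
    {"tx": 0,"ty": 0,"tz": 0,"spin": 0},
    {"tx": 0,"ty": 0,"tz": 0,"spin": 0},
    {"tx": 0,"ty": 0,"tz": 0,"spin": 0},
  ],
)

```text
time: 23.7
ee_pos: [485.6, 199.8, 36.3]
orientation: [0.799, -0.601, 0.001, -0.002]
force: [0.2, 0.2, -1.0]
finger_gap: 0.428
grasp_force: 30.0
```

Run:
```python
from h import *
go(484.1,199.2,15,16.1)
```

```text
spin 0.000 tx,ty,tz [0.0002 0.0018 0.0466] | j6 now -0.42 pos [485.6 199.8  61.6] yaw -163.9 tilt [0.003 0.002] t 23.7
```

Request:
move_arm(
  deltas=[
    {"tx": 0,"ty": 0.001,"tz": 0.015,"spin": 0},
    {"tx": 0,"ty": 0,"tz": 0.015,"spin": 0},
    {"tx": 0,"ty": 0,"tz": 0.01,"spin": 0},
    {"tx": 0,"ty": 0,"tz": 0.003,"spin": 0},
    {"tx": 0,"ty": 0,"tz": 0,"spin": 0},
    {"tx": 0,"ty": 0,"tz": 0,"spin": 0},
    {"tx": 0,"ty": 0,"tz": 0,"spin": 0},
  ],
)

```text
time: 24.4
ee_pos: [483.5, 199.2, -7.6]
orientation: [0.799, -0.601, 0.0, -0.001]
force: [-0.3, -0.0, -1.3]
finger_gap: 0.432
grasp_force: 30.0
```

Run:
```python
from h import *
go(484.1,199.2,15,16.1)
```

```text
spin 0.000 tx,ty,tz [ 0.0001 -0.0006  0.0027] | j6 now -0.42 pos [483.5 199.2  17.7] yaw -163.9 tilt [0.001 0.001] t 24.4
```

Request:
move_arm(
  deltas=[
    {"tx": 0,"ty": 0,"tz": 0.002,"spin": 0},
    {"tx": 0,"ty": 0,"tz": 0.001,"spin": 0},
    {"tx": 0,"ty": 0,"tz": 0,"spin": 0},
    {"tx": 0,"ty": 0,"tz": 0,"spin": 0},
  ],
)

```text
time: 24.8
ee_pos: [483.5, 199.1, -9.8]
orientation: [0.799, -0.601, 0.0, -0.001]
force: [-3.0, -0.3, 7.4]
finger_gap: 0.427
grasp_force: 30.0
```

Request:
move_arm(
  deltas=[
    {"tx": 0,"ty": 0,"tz": 0,"spin": 0},
    {"tx": 0,"ty": 0,"tz": 0,"spin": 0},
    {"tx": 0,"ty": 0,"tz": 0,"spin": 0},
    {"tx": 0,"ty": 0,"tz": 0,"spin": 0},
  ],
  gripper=0.55,
)

```text
time: 25.2
ee_pos: [483.0, 198.7, -11.5]
orientation: [0.799, -0.601, -0.0, 0.0]
force: [0.2, -0.7, -0.4]
finger_gap: 0.546
grasp_force: 0.0
```

Request:
move_arm(
  deltas=[
    {"tx": 0,"ty": 0,"tz": -0.015,"spin": 0},
    {"tx": 0,"ty": 0,"tz": -0.03,"spin": 0},
    {"tx": 0,"ty": 0,"tz": -0.05,"spin": 0},
    {"tx": -0.04,"ty": -0.01,"tz": -0.03,"spin": 0},
    {"tx": -0.05,"ty": -0.01,"tz": 0,"spin": 0},
    {"tx": 0,"ty": 0,"tz": 0,"spin": 0},
    {"tx": 0,"ty": 0,"tz": 0,"spin": 0},
  ],
  gripper=0.75,
)

```text
time: 25.9
ee_pos: [476.7, 289.7, 112.6]
orientation: [0.8, -0.6, -0.0, 0.0]
force: [-0.4, 0.4, -1.1]
finger_gap: 0.75
grasp_force: 0.0
```

Run:
```python
from h import *
d=shot('wrist','w11.png');print(proj(d,[483.7,200.6,21]));pads(d,(21.5,),9)
go(714,-10,140,71.7)
```

```text
[[347.42184458 108.78626886]]
[ 322   67   54   84 4402] 21.5 [483. 201.] [38. 57.] axis 106.2
[240 199  30  11 301] 21.5 [531.8 287. ] [ 7.8 22.5] axis 16.2
spin -0.970 tx,ty,tz [ 0.3191  0.2089 -0.0023] | j6 now -0.55 pos [476.7 288.6 137.6] yaw -163.9 tilt [-0.001 -0.001] t 25.95
```

Run:
```python
from h import *
go(590,37,138,71.7)
```

```text
spin -0.970 tx,ty,tz [ 1.866e-01  2.033e-01 -2.000e-04] | j6 now -0.55 pos [476.7 288.6 137.6] yaw -163.9 tilt [-0.001 -0.001] t 25.95
```

Request:
move_arm(
  deltas=[
    {"tx": 0,"ty": 0,"tz": 0,"spin": -0.14},
    {"tx": 0,"ty": 0,"tz": 0,"spin": -0.14},
    {"tx": 0,"ty": 0,"tz": 0,"spin": -0.14},
    {"tx": 0,"ty": 0,"tz": 0,"spin": -0.14},
    {"tx": 0,"ty": 0,"tz": 0,"spin": -0.14},
    {"tx": 0,"ty": 0,"tz": 0,"spin": -0.14},
    {"tx": 0,"ty": 0,"tz": 0,"spin": -0.13},
    {"tx": 0.031,"ty": 0.034,"tz": 0,"spin": 0},
    {"tx": 0.031,"ty": 0.034,"tz": 0,"spin": 0},
  ],
)

```text
time: 26.85
ee_pos: [514.5, 203.3, 112.4]
orientation: [0.987, -0.158, -0.001, 0.001]
force: [0.9, -0.5, -0.3]
finger_gap: 0.753
grasp_force: 0.0
```

Request:
move_arm(
  deltas=[
    {"tx": 0.031,"ty": 0.034,"tz": 0,"spin": 0},
    {"tx": 0.031,"ty": 0.034,"tz": 0,"spin": 0},
    {"tx": 0.031,"ty": 0.034,"tz": 0,"spin": 0},
    {"tx": 0.031,"ty": 0.033,"tz": 0,"spin": 0},
    {"tx": 0,"ty": 0,"tz": 0,"spin": 0},
    {"tx": 0,"ty": 0,"tz": 0,"spin": 0},
    {"tx": 0,"ty": 0,"tz": 0,"spin": 0},
  ],
)

```text
time: 27.55
ee_pos: [589.3, 37.5, 112.6]
orientation: [0.987, -0.159, -0.001, 0.0]
force: [-0.7, 0.3, 0.2]
finger_gap: 0.75
grasp_force: 0.0
```

Run:
```python
from h import *
d=shot('wrist','w12.png');pads(d,(16,),9)
go(647,18.2,60,71.7)
```

```text
[ 212    0  100   64 2640] 16 [736.   34.8] [40.1 69.4] axis 71.7
[ 110   52  111  126 5621] 16 [701.1 119.3] [ 62.2 101.5] axis 130.7
[109  64  30  30 437] 16 [739.4 140.8] [ 9.5 30.5] axis 114.3
[ 294   92   61  109 6451] 16 [647.   18.2] [45.2 79.5] axis 161.8
spin 0.000 tx,ty,tz [0.061  0.0008 0.0781] | j6 now 0.91 pos [589.4  38.1 138.1] yaw -108.3 tilt [-0.001 -0.   ] t 27.6
```

Request:
move_arm(
  deltas=[
    {"tx": 0.02,"ty": 0,"tz": 0.025,"spin": 0},
    {"tx": 0.02,"ty": 0,"tz": 0.025,"spin": 0},
    {"tx": 0.021,"ty": 0.001,"tz": 0.025,"spin": 0},
    {"tx": 0,"ty": 0,"tz": 0.02,"spin": 0},
    {"tx": 0,"ty": 0,"tz": 0.01,"spin": 0},
    {"tx": 0,"ty": 0,"tz": 0,"spin": 0},
    {"tx": 0,"ty": 0,"tz": 0,"spin": 0},
    {"tx": 0,"ty": 0,"tz": 0,"spin": 0},
    {"tx": 0,"ty": 0,"tz": 0,"spin": 0},
  ],
)

```text
time: 28.5
ee_pos: [648.4, 18.1, 9.6]
orientation: [0.987, -0.159, 0.001, -0.0]
force: [0.7, -0.2, 0.0]
finger_gap: 0.746
grasp_force: 0.0
```

Run:
```python
from h import *
go(647,18.2,8.5,71.8)
```

```text
spin -0.002 tx,ty,tz [-0.0014  0.0004  0.0264] | j6 now 0.97 pos [648.4  18.1  34.9] yaw -108.3 tilt [0.002 0.001] t 28.5
```

Request:
move_arm(
  deltas=[
    {"tx": 0,"ty": 0,"tz": 0.01,"spin": 0},
    {"tx": 0,"ty": 0,"tz": 0.01,"spin": 0},
    {"tx": 0,"ty": 0,"tz": 0.005,"spin": 0},
    {"tx": 0,"ty": 0,"tz": 0,"spin": 0},
    {"tx": 0,"ty": 0,"tz": 0,"spin": 0},
    {"tx": 0,"ty": 0,"tz": 0,"spin": 0},
  ],
)

```text
time: 29.1
ee_pos: [648.0, 17.7, -16.8]
orientation: [0.987, -0.159, 0.0, -0.0]
force: [-0.3, 0.7, 0.3]
finger_gap: 0.746
grasp_force: 0.0
```

Request:
move_arm(
  deltas=[
    {"tx": 0,"ty": 0,"tz": 0,"spin": 0},
    {"tx": 0,"ty": 0,"tz": 0,"spin": 0},
    {"tx": 0,"ty": 0,"tz": 0,"spin": 0},
    {"tx": 0,"ty": 0,"tz": 0,"spin": 0},
    {"tx": 0,"ty": 0,"tz": 0,"spin": 0},
    {"tx": 0,"ty": 0,"tz": 0,"spin": 0},
  ],
  gripper=0.3,
  grip_force=40,
)

```text
time: 29.7
ee_pos: [647.6, 17.4, -16.7]
orientation: [0.987, -0.159, -0.0, 0.0]
force: [-0.8, -1.0, 1.2]
finger_gap: 0.521
grasp_force: 40.0
```

Request:
move_arm(
  deltas=[
    {"tx": 0,"ty": 0,"tz": -0.005,"spin": 0},
    {"tx": 0,"ty": 0,"tz": -0.015,"spin": 0},
    {"tx": 0,"ty": 0,"tz": -0.03,"spin": 0.1},
    {"tx": 0,"ty": 0,"tz": -0.03,"spin": 0.14},
    {"tx": 0,"ty": 0,"tz": -0.02,"spin": 0.14},
    {"tx": 0,"ty": 0,"tz": 0,"spin": 0.14},
    {"tx": 0,"ty": 0,"tz": 0,"spin": 0.14},
    {"tx": 0,"ty": 0,"tz": 0,"spin": 0.14},
    {"tx": 0,"ty": 0,"tz": 0,"spin": 0.14},
    {"tx": 0,"ty": 0,"tz": 0,"spin": 0.03},
  ],
)

```text
time: 30.7
ee_pos: [647.6, 17.9, 83.7]
orientation: [0.799, -0.602, 0.0, -0.0]
force: [-1.0, 0.2, -2.6]
finger_gap: 0.519
grasp_force: 40.0
```

Run:
```python
from h import *
s=robot.read_state();print(s['finger_gap'],s['grasp_force'])
go(560.5,222.4,108,16.1)
```

```text
0.5187624972521927 39.9995881319046
spin -0.001 tx,ty,tz [-0.2207  0.027   0.0011] | j6 now 0.00 pos [647.6  17.9 109. ] yaw -164.0 tilt [0. 0.] t 30.7
```

Request:
move_arm(
  deltas=[
    {"tx": -0.031,"ty": 0.004,"tz": 0,"spin": 0},
    {"tx": -0.032,"ty": 0.004,"tz": 0,"spin": 0},
    {"tx": -0.032,"ty": 0.004,"tz": 0,"spin": 0},
    {"tx": -0.032,"ty": 0.004,"tz": 0,"spin": 0},
    {"tx": -0.032,"ty": 0.004,"tz": 0,"spin": 0},
    {"tx": -0.032,"ty": 0.004,"tz": 0,"spin": 0},
    {"tx": -0.03,"ty": 0.003,"tz": 0.02,"spin": 0},
    {"tx": 0,"ty": 0,"tz": 0.03,"spin": 0},
    {"tx": 0,"ty": 0,"tz": 0,"spin": 0},
    {"tx": 0,"ty": 0,"tz": 0,"spin": 0},
  ],
)

```text
time: 31.7
ee_pos: [560.6, 222.3, 33.4]
orientation: [0.8, -0.601, 0.0, 0.0]
force: [-0.2, -0.8, -2.0]
finger_gap: 0.521
grasp_force: 40.0
```

Run:
```python
from h import *
go(560.5,222.2,16.1,16.1)
```

```text
spin 0.002 tx,ty,tz [-0.      0.0001  0.0426] | j6 now -0.36 pos [560.6 222.3  58.7] yaw -163.8 tilt [-0.    -0.001] t 31.7
```

Request:
move_arm(
  deltas=[
    {"tx": 0,"ty": 0,"tz": 0.015,"spin": 0},
    {"tx": 0,"ty": 0,"tz": 0.015,"spin": 0},
    {"tx": 0,"ty": 0,"tz": 0.01,"spin": 0},
    {"tx": 0,"ty": 0,"tz": 0.002,"spin": 0},
    {"tx": 0,"ty": 0,"tz": 0,"spin": 0},
    {"tx": 0,"ty": 0,"tz": 0,"spin": 0},
    {"tx": 0,"ty": 0,"tz": 0,"spin": 0},
  ],
)

```text
time: 32.4
ee_pos: [561.1, 222.8, -8.0]
orientation: [0.799, -0.601, 0.0, -0.001]
force: [0.4, 0.9, -2.4]
finger_gap: 0.52
grasp_force: 40.0
```

Run:
```python
from h import *
go(560.5,222.2,16.1,16.1)
```

```text
spin 0.000 tx,ty,tz [0.0004 0.0008 0.0012] | j6 now -0.36 pos [561.1 222.8  17.3] yaw -163.9 tilt [0.002 0.001] t 32.4
```

Request:
move_arm(
  deltas=[
    {"tx": 0,"ty": 0,"tz": 0.001,"spin": 0},
    {"tx": 0,"ty": 0,"tz": 0.001,"spin": 0},
    {"tx": 0,"ty": 0,"tz": 0,"spin": 0},
  ],
)

```text
time: 32.7
ee_pos: [561.0, 222.8, -9.3]
orientation: [0.799, -0.601, 0.0, -0.0]
force: [-1.9, 0.2, 4.9]
finger_gap: 0.521
grasp_force: 40.0
```

Request:
move_arm(
  deltas=[
    {"tx": 0,"ty": 0,"tz": 0,"spin": 0},
    {"tx": 0,"ty": 0,"tz": 0,"spin": 0},
    {"tx": 0,"ty": 0,"tz": 0,"spin": 0},
    {"tx": 0,"ty": 0,"tz": 0,"spin": 0},
  ],
  gripper=0.62,
)

```text
time: 33.1
ee_pos: [560.6, 222.5, -11.0]
orientation: [0.799, -0.601, 0.0, -0.0]
force: [0.3, -0.3, -0.1]
finger_gap: 0.62
grasp_force: 0.0
```

Request:
move_arm(
  deltas=[
    {"tx": 0,"ty": 0,"tz": -0.015,"spin": 0},
    {"tx": 0,"ty": 0,"tz": -0.03,"spin": 0},
    {"tx": 0,"ty": 0,"tz": -0.05,"spin": 0},
    {"tx": -0.04,"ty": 0.02,"tz": -0.03,"spin": 0},
    {"tx": -0.05,"ty": 0.02,"tz": 0,"spin": 0},
    {"tx": 0,"ty": 0,"tz": 0,"spin": 0},
    {"tx": 0,"ty": 0,"tz": 0,"spin": 0},
  ],
)

```text
time: 33.8
ee_pos: [500.9, 293.4, 112.1]
orientation: [0.8, -0.6, -0.0, -0.0]
force: [-0.0, -0.4, -0.5]
finger_gap: 0.622
grasp_force: 0.0
```

Run:
```python
from h import *
d=shot('wrist','w13.png')
for z in(21.5,23.5):pads(d,(z,),9)
go(460,-216,138,-80)
```

```text
[ 236   56   66  116 7321] 21.5 [561.1 224.8] [45.9 79.4] axis 106.2
[ 355   72   54   84 4331] 21.5 [483.5 201.5] [37.6 57.3] axis 106.2
[ 236   56   66  116 7321] 23.5 [560.8 224.9] [45.5 78.9] axis 106.2
[ 355   72   54   84 4331] 23.5 [483.8 201.7] [37.3 56.9] axis 106.2
spin -1.464 tx,ty,tz [-0.129   0.4936 -0.0007] | j6 now -0.53 pos [501.3 292.6 137. ] yaw -163.9 tilt [-0. -0.] t 33.85
```

Request:
move_arm(
  deltas=[
    {"tx": 0,"ty": 0,"tz": 0,"spin": -0.146},
    {"tx": 0,"ty": 0,"tz": 0,"spin": -0.146},
    {"tx": 0,"ty": 0,"tz": 0,"spin": -0.146},
    {"tx": 0,"ty": 0,"tz": 0,"spin": -0.146},
    {"tx": 0,"ty": 0,"tz": 0,"spin": -0.146},
    {"tx": 0,"ty": 0,"tz": 0,"spin": -0.146},
    {"tx": 0,"ty": 0,"tz": 0,"spin": -0.146},
    {"tx": 0,"ty": 0,"tz": 0,"spin": -0.146},
    {"tx": 0,"ty": 0,"tz": 0,"spin": -0.146},
    {"tx": 0,"ty": 0,"tz": 0,"spin": -0.148},
  ],
)

```text
time: 34.85
ee_pos: [502.3, 291.0, 111.1]
orientation: [0.996, 0.088, -0.001, 0.001]
force: [0.1, 0.1, -0.2]
finger_gap: 0.618
grasp_force: 0.0
```

Request:
move_arm(
  deltas=[
    {"tx": -0.013,"ty": 0.048,"tz": 0,"spin": 0},
    {"tx": -0.012,"ty": 0.048,"tz": 0,"spin": 0},
    {"tx": -0.012,"ty": 0.048,"tz": 0,"spin": 0},
    {"tx": -0.013,"ty": 0.048,"tz": 0,"spin": 0},
    {"tx": -0.012,"ty": 0.048,"tz": 0,"spin": 0},
    {"tx": -0.013,"ty": 0.048,"tz": 0,"spin": 0},
    {"tx": -0.013,"ty": 0.048,"tz": 0,"spin": 0},
    {"tx": -0.013,"ty": 0.048,"tz": 0,"spin": 0},
    {"tx": -0.013,"ty": 0.048,"tz": 0,"spin": 0},
    {"tx": -0.014,"ty": 0.048,"tz": 0,"spin": 0},
  ],
  gripper=0.6,
)

```text
time: 35.85
ee_pos: [456.8, -205.5, 111.6]
orientation: [0.996, 0.085, -0.0, 0.0]
force: [1.6, 0.6, 0.3]
finger_gap: 0.602
grasp_force: 0.0
```

Request:
move_arm(
  deltas=[
    {"tx": 0,"ty": 0.013,"tz": 0,"spin": 0},
    {"tx": 0,"ty": 0,"tz": 0,"spin": 0},
    {"tx": 0,"ty": 0,"tz": 0,"spin": 0},
    {"tx": 0,"ty": 0,"tz": 0,"spin": 0},
  ],
)

```text
time: 36.25
ee_pos: [459.9, -214.4, 111.7]
orientation: [0.996, 0.086, -0.0, -0.0]
force: [-0.1, 0.8, -0.1]
finger_gap: 0.599
grasp_force: 0.0
```

Run:
```python
from h import *
go(521,-205,80,-80)
d=shot('wrist','w14.png')
print(proj(d,[521,-205,39]))
cv2.imwrite('pics/w14c.png',cv2.resize(d['pixels'][0:290,160:480,::-1].copy(),None,fx=2,fy=2,interpolation=cv2.INTER_CUBIC))
```

```text
spin -0.001 tx,ty,tz [0.0619 0.0013 0.057 ] | j6 now 1.86 pos [ 459.9 -214.4  137. ] yaw -80.1 tilt [-0.001  0.   ] t 36.25
[[325.83783259 148.31121935]]
```

View pics/w14c.png

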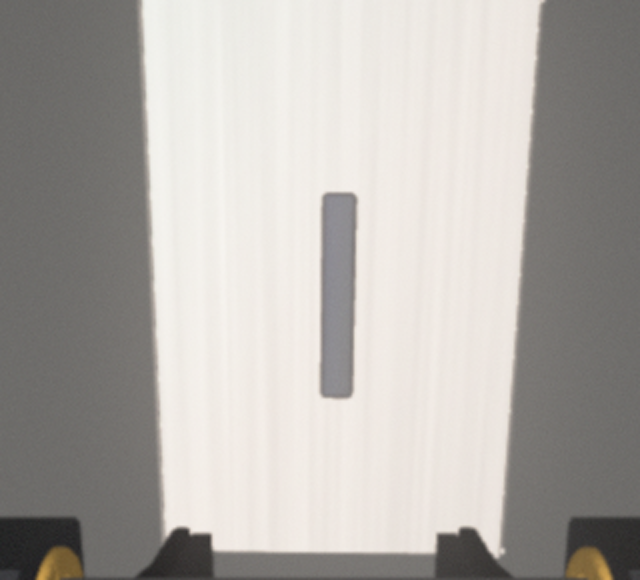

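Run:
```python
from h import *
d=dict(np.load('pics/w14.npz'))
f=lambda p,z: ray(d,(np.array(p,float)+.5)/2-.5+[160,0],z)[:,:2]
P=f([(323,193),(356,193),(353,397),(320,397)],39);ax=(P[0]+P[1]-P[2]-P[3])/2
print(P.mean(0),np.linalg.norm(ax),np.linalg.norm(P[0]-P[1]),np.degrees(np.arctan2(ax[1],ax[0])))
P=f([(150,200),(528,200),(511,430),(158,430)],12.5);ax=(P[0]+P[1]-P[2]-P[3])/2
print('edges: dir',[np.degrees(np.arctan2(*(a-b)[::-1])).round(1) for a,b in((P[0],P[3]),(P[1],P[2]))],np.linalg.norm(P[0]-P[1]))
m=P.mean(0);c=m;go(*f([(338,295)],39)[0],80,-80)
```

```text
[ 520.93685266 -207.04233233] 68.78256378744828 11.052367931877509 9.319863376086953
edges: dir [np.float64(8.7), np.float64(9.3)] 139.75183846467814
spin -0.001 tx,ty,tz [0.0624 0.0035 0.0571] | j6 now 1.86 pos [ 460.  -214.2  137.1] yaw -80.0 tilt [-0.  0.] t 36.3
```

Request:
move_arm(
  deltas=[
    {"tx": 0.02,"ty": 0.001,"tz": 0,"spin": 0.014},
    {"tx": 0.02,"ty": 0.001,"tz": 0.02,"spin": 0},
    {"tx": 0.022,"ty": 0.001,"tz": 0.03,"spin": 0},
    {"tx": 0,"ty": 0,"tz": 0.025,"spin": 0},
    {"tx": 0,"ty": 0,"tz": 0,"spin": 0},
    {"tx": 0,"ty": 0,"tz": 0,"spin": 0},
    {"tx": 0,"ty": 0,"tz": 0,"spin": 0},
    {"tx": 0,"ty": 0,"tz": 0,"spin": 0},
  ],
  gripper=0.5,
)

```text
time: 37.1
ee_pos: [522.6, -208.0, 38.7]
orientation: [0.997, 0.079, 0.002, 0.0]
force: [0.2, 0.2, 0.4]
finger_gap: 0.503
grasp_force: 0.0
```

Run:
```python
from h import *
go(520.9,-207,22,-80.8)
```

```text
spin -0.002 tx,ty,tz [-0.0016 -0.0013  0.042 ] | j6 now 1.82 pos [ 522.6 -208.    64. ] yaw -80.9 tilt [ 0.003 -0.   ] t 37.1
```

Request:
move_arm(
  deltas=[
    {"tx": 0,"ty": -0.001,"tz": 0.015,"spin": 0},
    {"tx": 0,"ty": 0,"tz": 0.015,"spin": 0},
    {"tx": 0,"ty": 0,"tz": 0.01,"spin": 0},
    {"tx": 0,"ty": 0,"tz": 0,"spin": 0},
    {"tx": 0,"ty": 0,"tz": 0,"spin": 0},
    {"tx": 0,"ty": 0,"tz": 0,"spin": 0},
  ],
)

```text
time: 37.7
ee_pos: [522.2, -207.3, -2.2]
orientation: [0.997, 0.079, 0.001, 0.0]
force: [-0.0, 0.3, 0.3]
finger_gap: 0.499
grasp_force: 0.0
```

Request:
move_arm(
  deltas=[
    {"tx": 0,"ty": 0,"tz": 0,"spin": 0},
    {"tx": 0,"ty": 0,"tz": 0,"spin": 0},
    {"tx": 0,"ty": 0,"tz": 0,"spin": 0},
    {"tx": 0,"ty": 0,"tz": 0,"spin": 0},
    {"tx": 0,"ty": 0,"tz": 0,"spin": 0},
    {"tx": 0,"ty": 0,"tz": 0,"spin": 0},
    {"tx": 0,"ty": 0,"tz": 0,"spin": 0},
  ],
  gripper=0,
  grip_force=40,
)

```text
time: 38.4
ee_pos: [521.6, -207.2, -3.0]
orientation: [0.997, 0.079, 0.0, 0.0]
force: [-0.4, -1.8, 0.7]
finger_gap: 0.133
grasp_force: 40.0
```

Request:
move_arm(
  deltas=[
    {"tx": 0,"ty": 0,"tz": -0.005,"spin": 0},
    {"tx": 0,"ty": 0,"tz": -0.015,"spin": 0},
    {"tx": 0,"ty": 0,"tz": -0.03,"spin": 0},
    {"tx": 0,"ty": 0,"tz": -0.03,"spin": 0},
    {"tx": 0,"ty": 0,"tz": -0.03,"spin": -0.06},
    {"tx": 0,"ty": 0,"tz": 0,"spin": -0.06},
    {"tx": 0,"ty": 0,"tz": 0,"spin": 0},
    {"tx": 0,"ty": 0,"tz": 0,"spin": 0},
  ],
)

```text
time: 39.2
ee_pos: [520.3, -206.7, 106.0]
orientation: [0.99, 0.138, -0.001, -0.001]
force: [0.3, -0.4, -3.3]
finger_gap: 0.131
grasp_force: 40.0
```

Run:
```python
from h import *
s=robot.read_state();print(s['finger_gap'],s['grasp_force'],s['force'],s['torque'])
go(522.6,211.6,132,-73.9)
```

```text
0.131230210443505 39.998377561569214 [ 0.29697584 -0.36732297 -3.27635498] [-0.07935605  0.1778763  -0.01683133]
spin -0.005 tx,ty,tz [ 1.182e-01 -4.013e-01 -4.000e-04] | j6 now 1.94 pos [ 520.3 -206.7  131.3] yaw -74.2 tilt [-0.002  0.001] t 39.2
```

Request:
move_arm(
  deltas=[
    {"tx": 0.008,"ty": -0.028,"tz": 0,"spin": -0.005},
    {"tx": 0.009,"ty": -0.029,"tz": 0,"spin": 0},
    {"tx": 0.008,"ty": -0.029,"tz": 0,"spin": 0},
    {"tx": 0.009,"ty": -0.029,"tz": 0,"spin": 0},
    {"tx": 0.008,"ty": -0.029,"tz": 0,"spin": 0},
    {"tx": 0.009,"ty": -0.029,"tz": 0,"spin": 0},
    {"tx": 0.008,"ty": -0.029,"tz": 0,"spin": 0},
    {"tx": 0.009,"ty": -0.029,"tz": 0,"spin": 0},
    {"tx": 0.008,"ty": -0.029,"tz": 0,"spin": 0},
    {"tx": 0.009,"ty": -0.029,"tz": 0,"spin": 0},
  ],
)

```text
time: 40.2
ee_pos: [521.3, 95.0, 105.7]
orientation: [0.99, 0.141, -0.002, 0.0]
force: [-0.4, -0.1, -3.6]
finger_gap: 0.13
grasp_force: 40.0
```

Request:
move_arm(
  deltas=[
    {"tx": 0.008,"ty": -0.028,"tz": 0,"spin": 0},
    {"tx": 0.008,"ty": -0.028,"tz": 0,"spin": 0},
    {"tx": 0.009,"ty": -0.028,"tz": 0,"spin": 0},
    {"tx": 0.008,"ty": -0.028,"tz": 0,"spin": 0},
    {"tx": 0,"ty": 0,"tz": 0.015,"spin": 0},
    {"tx": 0,"ty": 0,"tz": 0.02,"spin": 0},
    {"tx": 0,"ty": 0,"tz": 0.015,"spin": 0},
    {"tx": 0,"ty": 0,"tz": 0,"spin": 0},
    {"tx": 0,"ty": 0,"tz": 0,"spin": 0},
    {"tx": 0,"ty": 0,"tz": 0,"spin": 0},
  ],
)

```text
time: 41.2
ee_pos: [523.4, 211.2, 57.6]
orientation: [0.99, 0.141, 0.001, -0.0]
force: [0.4, 0.1, -2.3]
finger_gap: 0.132
grasp_force: 40.0
```

Run:
```python
from h import *
s=robot.read_state();print(s['finger_gap'],s['grasp_force'],s['force'],s['torque'])
go(522.6,211.8,62,-73.9)
```

```text
0.1316306480982314 39.998416900634766 [ 0.41189221  0.09980522 -2.33467616] [-0.12386275  0.16272837 -0.00950869]
spin 0.002 tx,ty,tz [-0.0007 -0.0008  0.0209] | j6 now 1.18 pos [523.4 211.2  82.9] yaw -73.8 tilt [0.001 0.   ] t 41.2
```

Request:
move_arm(
  deltas=[
    {"tx": 0,"ty": -0.001,"tz": 0.012,"spin": 0},
    {"tx": 0,"ty": 0,"tz": 0.012,"spin": 0},
    {"tx": 0,"ty": 0,"tz": 0.008,"spin": 0},
    {"tx": 0,"ty": 0,"tz": 0,"spin": 0},
    {"tx": 0,"ty": 0,"tz": 0,"spin": 0},
    {"tx": 0,"ty": 0,"tz": 0,"spin": 0},
  ],
)

```text
time: 41.8
ee_pos: [523.0, 212.1, 25.2]
orientation: [0.99, 0.141, 0.0, -0.0]
force: [-0.2, -0.3, -2.3]
finger_gap: 0.135
grasp_force: 40.0
```

Request:
move_arm(
  deltas=[
    {"tx": 0,"ty": 0,"tz": 0.004,"spin": 0},
    {"tx": 0,"ty": 0,"tz": 0.004,"spin": 0},
    {"tx": 0,"ty": 0,"tz": 0,"spin": 0},
    {"tx": 0,"ty": 0,"tz": 0,"spin": 0},
  ],
)

```text
time: 42.2
ee_pos: [522.5, 211.8, 16.8]
orientation: [0.99, 0.141, -0.0, 0.0]
force: [0.4, 0.1, -3.1]
finger_gap: 0.131
grasp_force: 40.0
```

Run:
```python
from h import *
s=robot.read_state();print(s['force'],s['torque'])
go(522.6,211.8,36.3,-73.9)
```

```text
[ 0.4083371   0.13418157 -3.13594181] [-0.11377987  0.09452674 -0.01415837]
spin 0.002 tx,ty,tz [0.0001 0.     0.0058] | j6 now 1.18 pos [522.5 211.8  42.1] yaw -73.8 tilt [-0. -0.] t 42.2
```

No contact yet, lid skirt is already below the rim; go on.

Request:
move_arm(
  deltas=[
    {"tx": 0,"ty": 0,"tz": 0.003,"spin": 0},
    {"tx": 0,"ty": 0,"tz": 0.002,"spin": 0},
    {"tx": 0,"ty": 0,"tz": 0.001,"spin": 0},
    {"tx": 0,"ty": 0,"tz": 0,"spin": 0},
    {"tx": 0,"ty": 0,"tz": 0,"spin": 0},
  ],
)

```text
time: 42.7
ee_pos: [522.5, 211.9, 11.0]
orientation: [0.99, 0.141, -0.0, 0.0]
force: [-1.3, 0.8, -1.8]
finger_gap: 0.131
grasp_force: 40.0
```

Request:
move_arm(
  deltas=[
    {"tx": 0,"ty": 0,"tz": 0.001,"spin": 0},
    {"tx": 0,"ty": 0,"tz": 0,"spin": 0},
    {"tx": 0,"ty": 0,"tz": 0,"spin": 0},
  ],
)

```text
time: 43.0
ee_pos: [522.6, 211.8, 10.9]
orientation: [0.99, 0.141, 0.0, 0.0]
force: [-3.4, 0.2, 5.5]
finger_gap: 0.13
grasp_force: 40.0
```

Request:
move_arm(
  deltas=[
    {"tx": 0,"ty": 0,"tz": 0,"spin": 0},
    {"tx": 0,"ty": 0,"tz": 0,"spin": 0},
    {"tx": 0,"ty": 0,"tz": 0,"spin": 0},
    {"tx": 0,"ty": 0,"tz": 0,"spin": 0},
    {"tx": 0,"ty": 0,"tz": 0,"spin": 0},
  ],
  gripper=0.5,
)

```text
time: 43.5
ee_pos: [522.7, 211.9, 9.8]
orientation: [0.99, 0.141, 0.0, -0.0]
force: [0.1, 0.0, -0.5]
finger_gap: 0.467
grasp_force: 0.0
```

Request:
move_arm(
  deltas=[
    {"tx": 0,"ty": 0,"tz": -0.01,"spin": 0},
    {"tx": 0,"ty": 0,"tz": -0.02,"spin": 0},
    {"tx": 0,"ty": 0,"tz": -0.04,"spin": 0},
    {"tx": 0,"ty": 0,"tz": -0.05,"spin": 0},
    {"tx": -0.01,"ty": 0.05,"tz": -0.03,"spin": 0},
    {"tx": -0.01,"ty": 0.05,"tz": 0,"spin": 0},
    {"tx": -0.01,"ty": 0.05,"tz": 0,"spin": 0},
    {"tx": -0.01,"ty": 0.05,"tz": 0,"spin": 0},
    {"tx": -0.01,"ty": 0.05,"tz": 0,"spin": 0},
    {"tx": -0.01,"ty": 0.05,"tz": 0,"spin": 0},
  ],
)

```text
time: 44.5
ee_pos: [547.7, -82.1, 156.4]
orientation: [0.99, 0.141, 0.001, 0.0]
force: [1.2, -0.3, 0.7]
finger_gap: 0.499
grasp_force: 0.0
```

Request:
move_arm(
  deltas=[
    {"tx": -0.01,"ty": 0.05,"tz": 0,"spin": 0},
    {"tx": -0.01,"ty": 0.05,"tz": 0,"spin": 0},
    {"tx": -0.01,"ty": 0.05,"tz": 0,"spin": 0},
    {"tx": 0,"ty": 0,"tz": 0,"spin": 0},
    {"tx": 0,"ty": 0,"tz": 0,"spin": 0},
  ],
)

```text
time: 45.0
ee_pos: [560.2, -230.9, 155.4]
orientation: [0.99, 0.14, -0.0, -0.0]
force: [0.2, 0.7, -1.1]
finger_gap: 0.502
grasp_force: 0.0
```

Run:
```python
from h import *
d=shot('top','t20.png');e=shot('scene','s20.png')
a=cv2.resize(d['pixels'][200:370,140:350],None,fx=1.9,fy=1.9,interpolation=cv2.INTER_CUBIC)
b=cv2.resize(e['pixels'][190:360,310:520],None,fx=1.9,fy=1.9,interpolation=cv2.INTER_CUBIC)
cv2.imwrite('pics/fin.png',np.hstack([a,b])[:,:,::-1])
hsv=cv2.cvtColor(d['pixels'],cv2.COLOR_RGB2HSV);g=((hsv[...,2]>110)&(hsv[...,1]<90)).astype(np.uint8)
for c in cv2.findContours(g,cv2.RETR_EXTERNAL,cv2.CHAIN_APPROX_NONE)[0]:
    r=cv2.minAreaRect(c)
    if cv2.contourArea(c)<5000 or r[0][1]<200: continue
    for z in(14,26.5):
        P=ray(d,cv2.boxPoints(r),z)[:,:2];q=[P[1]-P[0],P[2]-P[1]];print(z,P.mean(0).round(1),[(np.linalg.norm(v).round(1),np.degrees(np.arctan2(v[1],v[0])).round(1)) for v in q])
```

```text
14 [521.3 214.5] [(np.float64(150.0), np.float64(-74.3)), (np.float64(217.4), np.float64(-163.7))]
26.5 [521.  211.9] [(np.float64(148.2), np.float64(-74.3)), (np.float64(214.9), np.float64(-163.7))]
14 [ 444.7 -252.3] [(np.float64(535.1), np.float64(-4.7)), (np.float64(509.2), np.float64(-94.7))]
26.5 [ 445.4 -249.4] [(np.float64(528.9), np.float64(-4.7)), (np.float64(503.3), np.float64(-94.7))]
```

View pics/fin.png

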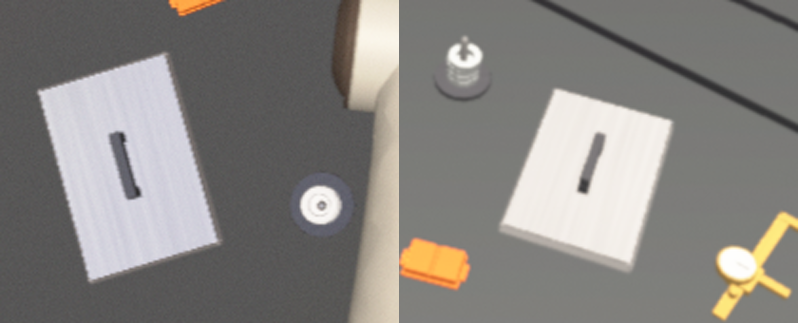

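The final pictures show the lid level on the box (top view centre about (521,212) mm, 16° axis, the same as the box). The washer sits on the spindle, and the arm is clear.

```bash
python3 -c "
from rig import robot
print(robot.sign_off())"
```

```text
the job is handed in; nothing more can be done
None
```

I handed the job in at about 45 s of the 122 s allowed. The washer is on the spindle, both pads lie in their matching nests and the lid sits level and aligned on the box by the last camera check, but the sign-off gave no verdict.

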